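# Press end plugs into tube feet and aim the inspection camera

## Robot

A 7-joint arm with a two-finger parallel gripper is mounted at the origin on the work surface. World frame = base frame: x ahead of the robot, y to its left, z up, the work surface at z = 0. Lengths are in mm, angles in rad, forces in N, time in s.
With the tool pointing down it reaches from about 350 to 900 mm from the base axis. Payload 7.2 kg.
Tool frame: the origin (TCP) lies midway between the tips of the shut fingers; the grasp point (between the pads) lies 19 mm behind it (bot.pinch_z is the distance from the TCP to the grasp point, in mm); z points along the fingers, x is the direction in which the jaws open and shut, and the axes are right-handed (so a half turn about z gives the same grasp; the last joint's range is limited). The gripper opens to 88 mm and grips with 3 to 60 N. Pads are 20 mm wide; open, the fingers measure 115 mm over their backs; the gripper's body (75 mm by 178 mm) begins 61 mm behind the grasp point.
Start: joints at [-1.222, 0.411, -0.013, 1.596, 0.006, 1.134, -0.082], TCP at [253.032, 571.493, 222.653] pointing down, gripper open.
Joint ranges: [-2.95, 2.95], [-0.29, 1.99], [-1.47, 1.44], [0.14, 2.54], [-1.03, 4.17], [0.13, 1.85], [-2.86, 2.86]. Speed limits (rad/s): [2.39, 2.39, 3.01, 3.01, 3.14, 3.14, 3.14].

## Interface

Orientations are given as [roll, pitch, yaw] about the fixed x, y, z axes, in that order (R = Rz(yaw) Ry(pitch) Rx(roll)).
In Python, from bench import sensors, eyes, bot gives the robot as it stands.
- The arm moves only by the tool jog_arm, never from a script. Its argument "plan" is one flat list of numbers, 7 for each row, row after row: the shift along the world's x, y, z in mm, then the turn, a rotation vector about the world's x, y, z in rad, then the opening, from 0 (shut) to 1 (fully open). A call has 1 to 10 rows; each row shifts and turns the pose as measured when the row begins; what a row does not reach is not made up. A row lasts 1/12 s, in which the tool goes at most 41.7 mm and 7.16 degrees, less where a joint would pass 70% of its speed; a pose out of reach is approached as far as the arm can. A call with a gripper value outside its range is refused whole. The fingers move at their own pace and stop on an object; "squeeze" is the grip in N (left out, the last holds). Time passes only in rows, so rows that do not move let the fingers close. It gives the time, the measured TCP pose, the force and the opening at its end, in the units of the state.
- sensors.observe(): the state, without advancing time (a new reading comes with each control period).
- eyes.read_camera(name): name is "side" or "top" or "wrist"; returns (picture, depth): 400x640x3 uint8, red, green, blue; 400x640 float32, mm along the optical axis (not along the pixel's ray), 0 where there is no reading.
- eyes.calibration(name): a dict with "fov_y" (degrees; the focal length in pixels is half the picture's height over the tangent of half this angle, whatever the lens; pixels are square), "cx", "cy" (the principal point, pixels), "D" ([k1, k2, p1, p2, k3] as OpenCV has them; the pictures are not rectified), "R" (3x3) and "t" (3): a world point X has camera coordinates R X + t. Camera axes: x right, y down, z forward; pixel columns grow to the right and rows downward; lengths in mm; the calibration is good to about 2 mm. A picture is of the moment at which its call begins: read the wrist's pose just before it. calibration takes no time and is no camera call; for the wrist camera it gives the pose at the moment of the call.
- bot.finish_job(): hands the job in, once; it reports no verdict.
The state is a dict: "clock": time; "qpos": joint angles; "qd": joint speeds; "joint_efforts": joint torques, N m; "eef_pos": TCP position; "eef_rot": TCP orientation; "wrist_force": force on the tool from outside, world axes, zero at the start; "moment": the same for the moment, N m; "grip_width": finger opening in mm.
Only numpy, scipy, OpenCV 4.12 (cv2) and the standard library are available. Lean on these libraries where they do the work, as an engineer would, in place of code of your own. Each camera call takes 0.05 s, during which the arm holds its last target.

## Task

Press the orange end plugs home in all the steel tube feet with the lever press: draw its carriage right out, stand every foot on it plug up, push the carriage fully in, pull the red-handled lever all the way down, then ease it back up slowly without letting it snap. Afterwards draw the carriage out and stand the pressed feet upright in the blue tray; also swivel and tilt the inspection camera by its red ball so that it looks straight at the yellow disc in the middle of the tray floor. Do not press the plugs by hand, and leave the mug, the tape and the screwdriver where they are.

Things in the scene. Friction and masses are not known exactly. Their poses are not given: they have to be found in the camera images.
- foot1: square steel tube foot, 45 x 45 mm, 60 mm tall, about 0.25 kg, standing upright, with an orange plastic end plug in its top end (plug top 72 mm above the foot's underside at the start, 61 mm once pressed home). Origin: centre of its underside, z up along the tube. Some starts have only two of the three feet.
- foot2: square steel tube foot, 45 x 45 mm, 60 mm tall, about 0.25 kg, standing upright, with an orange plastic end plug in its top end (plug top 72 mm above the foot's underside at the start, 61 mm once pressed home). Origin: centre of its underside, z up along the tube. Some starts have only two of the three feet.
- foot3: square steel tube foot, 45 x 45 mm, 60 mm tall, about 0.25 kg, standing upright, with an orange plastic end plug in its top end (plug top 72 mm above the foot's underside at the start, 61 mm once pressed home). Origin: centre of its underside, z up along the tube. Some starts have only two of the three feet.
- plug1 (a joint): how far the plug of foot1 has been pressed in, m: 0 = as it comes (12 mm proud of the tube), 0.011 = fully home (1 mm proud). A tight fit (about 10 N) that stays where it is pushed.
- plug2 (a joint): how far the plug of foot2 has been pressed in, m: 0 = as it comes (12 mm proud of the tube), 0.011 = fully home (1 mm proud). A tight fit (about 10 N) that stays where it is pushed.
- plug3 (a joint): how far the plug of foot3 has been pressed in, m: 0 = as it comes (12 mm proud of the tube), 0.011 = fully home (1 mm proud). A tight fit (about 10 N) that stays where it is pushed.
- press: grey lever press, fixed. Origin on the bench under the ram; front is -x, y to the left. Base plate 215 mm wide, 18 mm high, x -240 to 105 mm. Head: front at x = -30 mm, 100 mm wide, z 165 to 255 mm. Platen 60 (x) x 180 mm (y) under the head, underside at z = 120 mm, falls 30.5 mm per rad of lever and presses all feet beneath at once. Feet are reachable from above only with the carriage out.
- carriage (a joint): slide of the loading carriage along the press's +x, m: 0 = fully drawn out to the front (loading), 0.14 = fully in, centred under the platen. Runs with about 2.5 N of friction and stays where it is left; starts somewhere between.
- carriage_floor (a point): centre of the top of the carriage's floor (35 mm above the bench), axes as the press's. Usable floor 75 mm (x) by 173 mm (y) within a rim 6 mm high; three feet fit side by side along y at a spacing of 56 mm.
- carriage_knob (a point): centre of the top of the carriage's black upright post, 18 mm thick, 48 mm tall (top 78 mm above the bench), 95 mm in front (-x) of the carriage's middle; moves with the carriage.
- lever (a joint): press lever, rad: 0 = up, where its spring holds it; 0.8 = all the way down (the stop). About 6 N at the handle to start and up to 20 N at the bottom when pressing three plugs; let go, it flies back up.
- lever_grip (a point): middle of the lever's red handle, a horizontal bar 22 mm thick and 85 mm long along the press's y, on the press's right. Swings on a circle of 160 mm radius about lever_hinge, in front (-x) of it: from 0.45 rad above level (lever 0) to 0.35 rad below level (lever 0.8).
- lever_hinge (a point): point of the lever's hinge axis (which runs along the press's y) level with the middle of the handle, 205 mm above the bench.
- tray_disc (a point): centre of the yellow disc (40 mm across) in the middle of the floor of the blue tray; the tray is fixed, 130 mm (its x) by 210 mm (its y), wall 25 mm high and 4 mm thick, floor about 5 mm above the bench; axes as the tray's. Three feet fit side by side along its y at a spacing of 60 mm.
- camera_stand: stand of the inspection camera, fixed: round foot 100 mm across and a post. Origin: centre of the underside on the bench. With swivel 0 the camera looks along the stand's -x.
- swivel (a joint): swivel of the camera about the stand's upright axis, rad, positive counterclockwise from above; range -1.2 to 1.2. Stiff hinge: stays where it is left, about 3 N at the ball.
- tilt (a joint): tilt of the camera, rad: 0 = looks level, positive = looks down (the ball behind rises); range 0 to 1.25. Stiff hinge: stays where it is left.
- camera_axis (a point): point on the camera where its swivel and tilt axes meet, 215 mm straight above the stand's origin; its axes turn with the white camera (60 mm long), whose line of sight is this frame's -x.
- camera_ball (a point): centre of the red ball, 30 mm across, on a thin rod at the back of the camera, 85 mm behind camera_axis (its +x), on the line of sight extended backwards: take it to turn the camera.
- mug: white mug, 80 mm across, 95 mm tall; bystander. Origin: centre of the underside.
- tape: roll of brown tape lying flat, 100 mm across, 48 mm tall; bystander. Origin: centre of the underside.
- screwdriver: screwdriver, 200 mm long, lying on the bench to the right of the press; bystander. Origin: underside of its middle.
Not all that is in view belongs to the job. Leave any green or purple look-alike of the foot2 alone.

How it is judged (in metres and radians):
On the way, in this order (a step that is already met when the one before it is completed fails the run):
1. every foot stands upright on the carriage with its plug still proud, the carriage still clear of the ram (x of foot1 in the frame of carriage_floor between -0.03 and 0.03 m and y of foot1 in the frame of carriage_floor between -0.085 and 0.085 m and z of foot1 in the frame of carriage_floor between -0.008 and 0.01 m and angle between each of foot1, foot2, foot3's own z axis and vertical below 0.12 rad and x of foot2 in the frame of carriage_floor between -0.03 and 0.03 m and y of foot2 in the frame of carriage_floor between -0.085 and 0.085 m and z of foot2 in the frame of carriage_floor between -0.008 and 0.01 m and x of foot3 in the frame of carriage_floor between -0.03 and 0.03 m and y of foot3 in the frame of carriage_floor between -0.085 and 0.085 m and z of foot3 in the frame of carriage_floor between -0.008 and 0.01 m and value of joint each of plug1, plug2, plug3 below 0.004 m and value of joint carriage below 0.1 m), for 0.2 s.
2. the carriage is fully in under the platen with every foot on it (x of foot1 in the frame of carriage_floor between -0.03 and 0.03 m and y of foot1 in the frame of carriage_floor between -0.085 and 0.085 m and z of foot1 in the frame of carriage_floor between -0.008 and 0.01 m and angle between each of foot1, foot2, foot3's own z axis and vertical below 0.12 rad and x of foot2 in the frame of carriage_floor between -0.03 and 0.03 m and y of foot2 in the frame of carriage_floor between -0.085 and 0.085 m and z of foot2 in the frame of carriage_floor between -0.008 and 0.01 m and x of foot3 in the frame of carriage_floor between -0.03 and 0.03 m and y of foot3 in the frame of carriage_floor between -0.085 and 0.085 m and z of foot3 in the frame of carriage_floor between -0.008 and 0.01 m and value of joint carriage above 0.132 m), for 0.2 s.
3. the lever is all the way down and every plug is home (value of joint lever above 0.72 rad and value of joint carriage above 0.125 m and value of joint each of plug1, plug2, plug3 above 0.0085 m), for 0.1 s.
4. the lever is back up (value of joint lever below 0.06 rad), for 0.2 s.
At the end, for the whole second after the job is handed in: Every foot stands upright (within 0.12 rad) and at rest on the floor of the blue tray, its plug pressed in at least 8.5 mm of 11; the lever is back up (below 0.06 rad); the camera's line of sight passes within 30 mm (sideways and up-down) of the yellow disc's centre (x of foot1 in the frame of tray_disc between -0.05 and 0.05 m and y of foot1 in the frame of tray_disc between -0.09 and 0.09 m and z of foot1 in the frame of tray_disc between -0.008 and 0.01 m and angle between each of foot1, foot2, foot3's own z axis and vertical below 0.12 rad and x of foot2 in the frame of tray_disc between -0.05 and 0.05 m and y of foot2 in the frame of tray_disc between -0.09 and 0.09 m and z of foot2 in the frame of tray_disc between -0.008 and 0.01 m and x of foot3 in the frame of tray_disc between -0.05 and 0.05 m and y of foot3 in the frame of tray_disc between -0.09 and 0.09 m and z of foot3 in the frame of tray_disc between -0.008 and 0.01 m and linear speed of each of foot1, foot2, foot3 below 0.02 m/s and value of joint each of plug1, plug2, plug3 above 0.0085 m and y of tray_disc in the frame of camera_axis between -0.03 and 0.03 m and z of tray_disc in the frame of camera_axis between -0.03 and 0.03 m and x of tray_disc in the frame of camera_axis below -0.1 m and value of joint lever below 0.06 rad); the robot touches nothing.
It fails at once if the lever is let snap back (faster than 0.9 rad/s upward) (velocity of joint lever below -0.9 rad/s and value of joint lever above 0.12 rad).
It fails at once if a plug is pressed by hand (fingers push on it with more than 12 N) (contact force between the fingers and plug1 above 12 N or contact force between the fingers and plug2 above 12 N or contact force between the fingers and plug3 above 12 N).
It fails at once if the mug, tape or screwdriver is disturbed (moved over 40 mm) (distance of any of mug, tape, screwdriver from where it was at the start of the episode above 0.04 m).
Of foot1, foot2, foot3 only 2 to 3 are there at a start; the rules pass over those that are not, and their reading is None.
At some moment in a run one of foot1, foot2, foot3 may be knocked a few centimetres aside while the robot is not near it.
It also fails if it takes over 210 s, if anything falls off the work surface, if the arm or the gripper's body presses on something with over 40 N, if the wrist force passes 120 N, or if a joint passes its speed limit or range.

## Working session

There is one attempt and no reset: what is moved stays moved. The work goes in short steps, Python scripts to look and compute and a tool call to move; the robot and the scene stay as the last step left them, time stands still between calls to the robot, and variables do not carry over. Pictures are saved under pics/ and viewed, and the job is handed in when it is done.

Besides the shell and the picture viewer there is one more tool, called after "Emit:" in YAML: its name, and indented under it one key for each argument. jog_arm: Moves the arm, as the interface text tells. Its arguments: {"type":"object","properties":{"plan":{"type":"array"},"squeeze":{"type":"number"}},"required":["plan"]}

```bash
ls; mkdir -p pics; cat > h.py <<'E'
import numpy as np, cv2
from bench import sensors, eyes, bot
def K(c):
    f=200/np.tan(np.radians(c['fov_y'])/2)
    return np.array([[f,0,c['cx']],[0,f,c['cy']],[0,0,1.]]),np.array(c['D'],float)
def snap(name,fn,tag=True):
    c=eyes.calibration(name); p,d=eyes.read_camera(name)
    np.savez('pics/'+fn+'.npz',p=p,d=d,**{k:np.array(v) for k,v in c.items()})
    cv2.imwrite('pics/'+fn+'.png',p[:,:,::-1])
    return c,p,d
def load(fn):
    z=np.load('pics/'+fn+'.npz'); c={k:z[k] for k in ('fov_y','cx','cy','D','R','t')}
    return c,z['p'],z['d']
def ray(c,u,v):
    k,D=K(c); n=cv2.undistortPoints(np.array([[[u,v]]],float),k,D)[0,0]
    R=np.array(c['R']);t=np.array(c['t'])
    return -R.T@t, R.T@np.array([n[0],n[1],1.])
def onz(c,u,v,z):
    o,r=ray(c,u,v); return o+r*(z-o[2])/r[2]
def at(c,d,u,v):
    o,r=ray(c,u,v); return o+r*d[int(round(v)),int(round(u))]
def proj(c,X):
    k,D=K(c); R=np.array(c['R']);t=np.array(c['t'])
    return cv2.projectPoints(np.array(X,float).reshape(-1,3),cv2.Rodrigues(R)[0],t.reshape(3,1),k,D)[0].reshape(-1,2)
def crop(fn,x0,y0,x1,y1,s):
    im=cv2.imread('pics/'+fn+'.png')[y0:y1,x0:x1]
    out='%s_c%d_%d.png'%(fn,x0,y0)
    cv2.imwrite('pics/'+out,cv2.resize(im,None,fx=s,fy=s,interpolation=cv2.INTER_CUBIC)); print(out)
def cloud(c,d):
    k,D=K(c); h,w=d.shape
    uv=np.stack(np.meshgrid(np.arange(w),np.arange(h)),-1).reshape(-1,1,2).astype(float)
    n=cv2.undistortPoints(uv,k,D)[:,0]
    P=np.c_[n,np.ones(len(n))]*d.reshape(-1,1)
    return ((P-np.array(c['t']))@np.array(c['R'])).reshape(h,w,3)
def st():
    s=sensors.observe(); print({k:np.round(v,3).tolist() for k,v in s.items()})
E
python3 - <<'E'
from h import *
for n in ('top','side','wrist'): snap(n,n+'0')
st()
E
```

```text
pics
{'clock': 0.15, 'qpos': [-1.222, 0.412, -0.013, 1.597, 0.006, 1.134, -0.082], 'qd': [0.0, -0.002, 0.001, -0.002, -0.001, 0.0, 0.001], 'joint_efforts': [0.001, -58.834, 0.642, -29.129, -0.054, 0.016, 0.0], 'eef_pos': [252.889, 571.171, 222.059], 'eef_rot': [3.142, 0.001, 1.154], 'wrist_force': [-0.157, -0.936, 0.106], 'moment': [0.003, 0.012, -0.026], 'grip_width': 87.637}
```

View pics/top0.png

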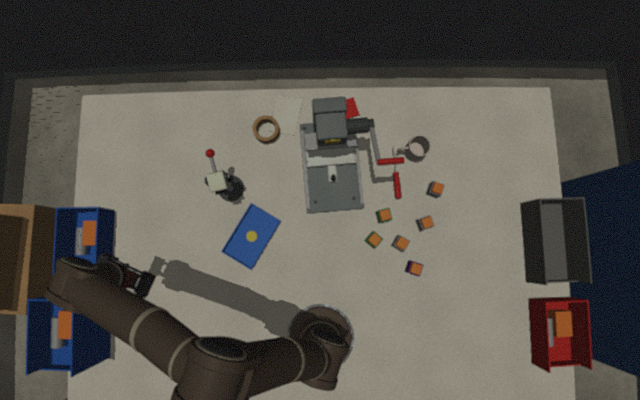

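View pics/side0.png

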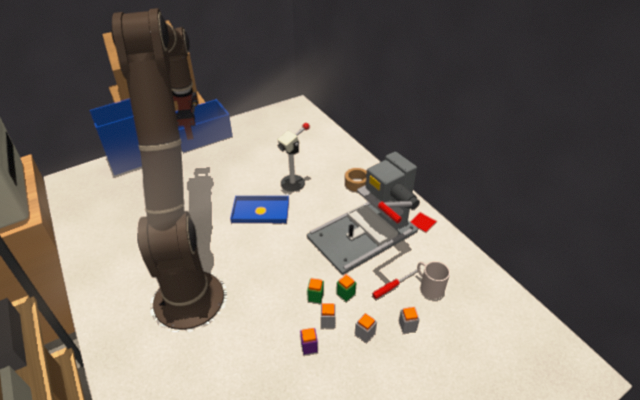

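View pics/wrist0.png

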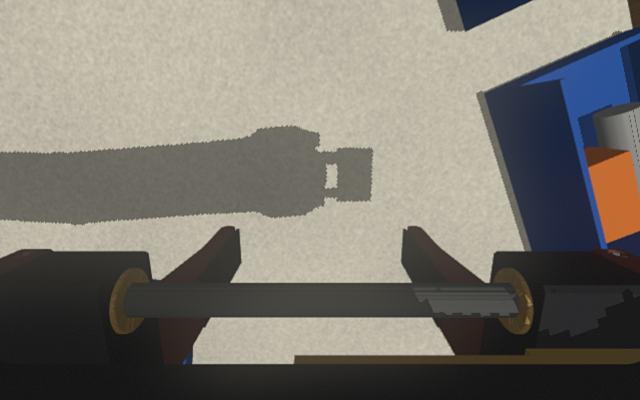

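```bash
python3 - <<'E'
from h import *
crop('top0',200,80,460,290,3); crop('side0',220,130,470,360,3)
for n in ('top0','side0'):
    c,p,d=load(n); P=cloud(c,d); 
    print(n, -c['R'].T@c['t'], c['R'].round(2).tolist())
    hsv=cv2.cvtColor(p,cv2.COLOR_RGB2HSV)
    m=((hsv[...,0]>6)&(hsv[...,0]<16)&(hsv[...,1]>170)&(hsv[...,2]>120)).astype(np.uint8)
    k,l,s,ce=cv2.connectedComponentsWithStats(m)
    for i in range(1,k):
        if s[i,4]<15: continue
        q=P[l==i]; q=q[np.abs(q[:,2]-72)<12]
        if len(q)<5: continue
        print(ce[i].round(1),s[i,4],np.median(q,0).round(1), q.mean(0).round(1))
E
```

```text
top0_c200_80.png
side0_c220_130.png
top0 [ 3.25217756e+02 -8.93030923e-01  1.49243560e+03] [[-0.02, -1.0, 0.0], [-0.99, 0.02, -0.13], [0.13, -0.0, -0.99]]
[437.3 187.8] 70 [ 532.2 -433.5   72.8] [ 532.9 -434.6   72.3]
[385.  214.4] 77 [ 440.9 -239.5   73.3] [ 439.7 -239.7   73.1]
[426.7 222. ] 75 [ 409.4 -389.4   72.7] [ 409.6 -388.8   72.8]
[ 88.5 233. ] 252 [389.9 844.5  62. ] [389.9 843.9  62.6]
[374.4 239.3] 79 [ 352.9 -200.3   73.2] [ 352.2 -198.9   73. ]
[401.9 242.9] 75 [ 337.  -296.4   73.1] [ 337.5 -296.1   73.1]
[415.8 268.1] 77 [ 248.1 -342.    72.9] [ 247.8 -342.    73.1]
[563.5 324. ] 375 [  30.2 -879.5   62.6] [  29.9 -878.8   62.9]
side0 [ -72.21177671 -957.31159155 1190.27105848] [[0.85, -0.52, -0.0], [-0.35, -0.57, -0.74], [0.38, 0.63, -0.67]]
[346.1 281. ] 106 [ 440.3 -244.2   71.7] [ 438.5 -244.1   71. ]
[315. 284.] 119 [ 350.4 -205.1   72. ] [ 350.6 -204.4   71.5]
[327.8 308.8] 108 [ 337.4 -302.    71.5] [ 336.7 -301.4   71. ]
[409.9 313.1] 116 [ 533.  -438.2   70.7] [ 531.9 -439.2   70. ]
[366.1 320.8] 111 [ 409.  -392.3   71.1] [ 408.4 -393.5   70.9]
[308.1 334.8] 88 [ 244.9 -347.8   70.1] [ 245.1 -346.6   70. ]
```

View pics/top0_c200_80.png

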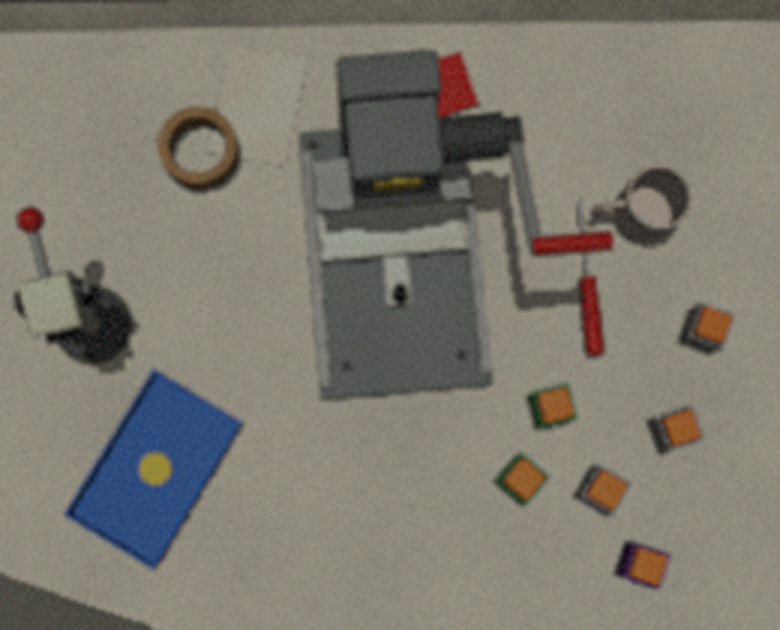

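View pics/side0_c220_130.png

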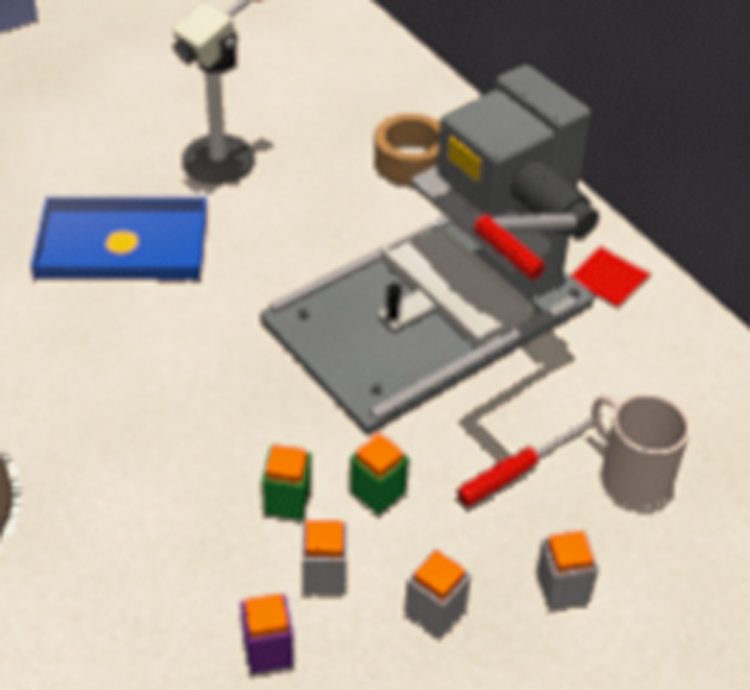

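```bash
python3 - <<'E'
from h import *
T=load('top0');S=load('side0')
def tri(a,b):
    o1,r1=ray(T[0],*a);o2,r2=ray(S[0],*b);r1/=np.linalg.norm(r1);r2/=np.linalg.norm(r2)
    s=np.linalg.lstsq(np.c_[r1,-r2],o2-o1,rcond=None)[0]
    p,q=o1+s[0]*r1,o2+s[1]*r2; return ((p+q)/2).round(1),np.linalg.norm(p-q).round(1)
ct=lambda x,y:(200+x/3,80+y/3); cs=lambda x,y:(220+x/3,130+y/3)
for n,a,b,z in [('frontL',ct(322,398),cs(262,318),18),('frontR',ct(490,382),cs(370,430),18),('knob',ct(400,290),cs(394,287),78),
 ('gripL',ct(533,245),cs(482,225),275),('gripR',ct(611,240),cs(538,268),275),('ball',ct(30,219),(306,126),250),('disc',ct(155,469),cs(122,242),5)]:
    print(n,tri(a,b),'top',onz(T[0],*a,z).round(1),'side',onz(S[0],*b,z).round(1), 'd',at(T[0],T[2],*a).round(1),at(S[0],S[2],*b).round(1))
for a in [(155,371),(243,424),(155,568),(67,514)]: print('traytop',onz(T[0],*ct(*a),27).round(1))
for b in [(47,198),(207,198),(34,272),(202,275)]: print('tray side',onz(S[0],*cs(*b),27).round(1))
for b in [(190,160),(255,160),(219,140),(217,182)]: print('stand side',onz(S[0],*cs(*b),5).round(1))
# red things
for n,(c,p,d) in (('T',T),('S',S)):
    P=cloud(c,d);hsv=cv2.cvtColor(p,cv2.COLOR_RGB2HSV)
    m=(((hsv[...,0]<5)|(hsv[...,0]>174))&(hsv[...,1]>150)&(hsv[...,2]>60)).astype(np.uint8)
    k,l,s,ce=cv2.connectedComponentsWithStats(m)
    for i in range(1,k):
        if s[i,4]>12: print(n,ce[i].round(1),s[i].tolist(),np.median(P[l==i],0).round(1))
    m=((hsv[...,0]>20)&(hsv[...,0]<32)&(hsv[...,1]>150)&(hsv[...,2]>100)).astype(np.uint8)
    k,l,s,ce=cv2.connectedComponentsWithStats(m)
    for i in range(1,k):
        if s[i,4]>12: print(n,'yel',ce[i].round(1),s[i].tolist(),np.median(P[l==i],0).round(1),onz(c,*ce[i],5).round(1))
E
```

```text
frontL (array([459. ,  38.6,   6.1]), np.float64(3.9)) top [456.1  39.1  18. ] side [455.5  28.   18. ] d [456.3  39.1  16.4] [456.   29.   16.8]
frontR (array([ 475.2, -171.5,    7. ]), np.float64(4.1)) top [ 472.2 -169.3   18. ] side [ 472.1 -179.4   18. ] d [ 471.7 -168.7   23.2] [ 476.2 -173.5    9.1]
knob (array([580.2, -58.5,  78. ]), np.float64(2.5)) top [579.1 -58.   78. ] side [581.5 -58.9  78. ] d [580.2 -58.2  71.8] [579.  -62.3  82.2]
gripL (array([ 589.5, -190. ,  272.9]), np.float64(0.3)) top [ 588.9 -189.6  275. ] side [ 588.1 -191.8  275. ] d [ 586.  -187.6  288.1] [ 580.9 -200.1  285. ]
gripR (array([ 593.4, -271.4,  278.7]), np.float64(2.7)) top [ 592.9 -271.5  275. ] side [ 597.5 -269.   275. ] d [ 590.6 -269.1  285.7] [ 593.  -273.6  281.1]
ball (array([636.4, 344.9, 240. ]), np.float64(2.5)) top [632.8 342.6 250. ] side [630.2 330.9 250. ] d [632.6 342.4 250.7] [634.  338.  244.8]
disc (array([374.3, 247.2,   4.6]), np.float64(3.8)) top [372.5 247.9   5. ] side [375.9 246.1   5. ] d [372.6 248.4   2.3] [376.2 246.9   4.2]
traytop [492.3 244.6  27. ]
traytop [425.
[... 412 characters left out ...]
] [633.2 342.8 250.7]
T [390.3 160.6] [378, 158, 26, 7, 127] [ 589.2 -226.6  284.7]
T [396.6 185.4] [394, 173, 7, 25, 120] [ 551.3 -295.6   25.6]
T [563.8 335.5] [545, 300, 47, 69, 1064] [ -46.1 -896.1    9.9]
T yel [251.4 235.7] [248, 232, 8, 9, 55] [373.9 249.4   5.3] [374.9 248.9   5. ]
S [305.7 125.7] [303, 123, 6, 6, 26] [632.7 336.2 247.1]
S [389.4 211.8] [378, 201, 24, 22, 191] [ 586.5 -232.4  281.8]
S [422.8 221.9] [411, 213, 25, 19, 270] [ 861.6 -122.8    5.1]
S [385.2 288.7] [373, 280, 26, 19, 195] [ 548.7 -304.5   22.9]
S yel [374.4 182. ] [370, 175, 10, 14, 79] [669.7 -52.8 230.4] [844.  158.6   5. ]
S yel [260.2 210.3] [256, 208, 9, 6, 42] [376.2 251.    3.8] [375.2 249.    5. ]
```

```bash
python3 - <<'E'
from h import *
from scipy.spatial.transform import Rotation as Ro
s=sensors.observe(); R=Ro.from_euler('xyz',s['eef_rot']).as_matrix()
c=eyes.calibration('wrist'); o=-np.array(c['R']).T@np.array(c['t'])
print('tool axes',R.round(2).tolist()); print('cam in tool',(R.T@(o-s['eef_pos'])).round(1)); print((R.T@np.array(c['R']).T).round(2).tolist(), c['fov_y'])
# stand, camera body clouds
for n in('top0','side0'):
    c,p,d=load(n);P=cloud(c,d).reshape(-1,3)
    m=(np.hypot(P[:,0]-559,P[:,1]-323)<65)&(P[:,2]>3)
    Q=P[m]
    for a,b in((3,20),(20,60),(60,150),(150,190),(190,215),(215,260)):
        q=Q[(Q[:,2]>a)&(Q[:,2]<=b)]
        if len(q): print(n,a,b,len(q),q.min(0).round(0),q.max(0).round(0),np.median(q,0).round(0))
E
```

```text
tool axes [[0.4, 0.91, -0.0], [0.91, -0.4, -0.0], [-0.0, 0.0, -1.0]]
cam in tool [  -0.3  -65.3 -161.9]
[[1.0, 0.0, -0.0], [-0.0, 0.97, 0.24], [0.0, -0.24, 0.97]] 64.26567287322756
top0 3 20 412 [495. 259.   3.] [622. 371.  20.] [543. 311.  11.]
top0 20 60 19 [519. 298.  20.] [572. 330.  59.] [548. 320.  36.]
top0 60 150 13 [544. 317.  61.] [562. 324.  98.] [551. 318.  79.]
top0 150 190 10 [549. 289. 173.] [571. 299. 187.] [554. 293. 182.]
top0 190 215 43 [505. 288. 191.] [585. 371. 215.] [541. 302. 211.]
top0 215 260 467 [504. 287. 215.] [621. 368. 245.] [548. 326. 232.]
side0 3 20 319 [495. 264.   3.] [616. 380.  18.] [548. 318.  11.]
side0 20 60 46 [543. 314.  21.] [564. 334.  60.] [552. 321.  40.]
side0 60 150 103 [543. 310.  60.] [566. 334. 150.] [551. 321. 108.]
side0 150 190 53 [512. 289. 150.] [578. 331. 190.] [552. 304. 176.]
side0 190 215 106 [504. 288. 190.] [579. 339. 215.] [536. 299. 203.]
side0 215 260 274 [505. 287. 215.] [621. 372. 247.] [547. 319. 230.]
```

Emit:
jog_arm:
  plan: [10,-5,35,0,0,0.07,1,25,-18,25,0,0,0.08,1,32,-22,20,0,0,0.08,1,32,-22,20,0,0,0.08,1,32,-22,20,0,0,0.08,1,32,-22,20,0,0,0.08,1,32,-22,20,0,0,0.08,1,32,-22,10,0,0,0.08,1,32,-22,5,0,0,0.08,1,32,-22,5,0,0,0.03,1]

```text
clock: 0.98
eef_pos: [533.1, 371.7, 400.6]
eef_rot: [-3.139, 0.011, 1.952]
wrist_force: [0.4, 0.7, 0.9]
grip_width: 88.3
```

```bash
python3 - <<'E'
from h import *
st()
snap('wrist','w1'); snap('top','t1')
E
```

```text
{'clock': 0.983, 'qpos': [-0.689, 0.38, 0.0, 1.235, 0.01, 1.533, 1.262], 'qd': [0.635, 0.287, 0.141, -0.562, -0.045, 0.254, 1.106], 'joint_efforts': [-2.995, -63.399, 0.772, -29.844, 0.248, -0.061, -1.102], 'eef_pos': [533.119, 371.701, 400.588], 'eef_rot': [-3.139, 0.011, 1.952], 'wrist_force': [0.413, 0.711, 0.941], 'moment': [0.094, 0.001, 0.021], 'grip_width': 88.262}
```

View pics/w1.png

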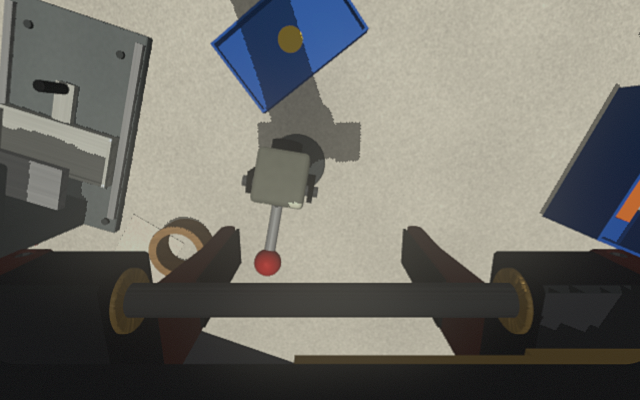

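```bash
python3 - <<'E'
from h import *
snap('wrist','w2');st()
c,p,d=load('w2'); P=cloud(c,d)
hsv=cv2.cvtColor(p,cv2.COLOR_RGB2HSV)
m=(((hsv[...,0]<5)|(hsv[...,0]>174))&(hsv[...,1]>150)&(hsv[...,2]>60)).astype(np.uint8)
k,l,s,ce=cv2.connectedComponentsWithStats(m)
for i in range(1,k):
    if s[i,4]>100:
        q=P[l==i]; A=np.c_[2*q,np.ones(len(q))]; x=np.linalg.lstsq(A,(q**2).sum(1),rcond=None)[0]
        print(ce[i],s[i],np.median(q,0).round(1),q[:,2].max(), 'sphere',x[:3].round(1),np.sqrt(x[3]+x[:3]@x[:3]).round(1), onz(c,*ce[i],247).round(1))
m=((hsv[...,0]>20)&(hsv[...,0]<32)&(hsv[...,1]>130)&(hsv[...,2]>60)).astype(np.uint8)
k,l,s,ce=cv2.connectedComponentsWithStats(m)
for i in range(1,k):
    if s[i,4]>100: print('disc',ce[i],s[i],onz(c,*ce[i],5).round(1),np.median(P[l==i],0).round(1))
crop('w2',200,80,360,300,3)
E
```

```text
{'clock': 1.133, 'qpos': [-0.687, 0.381, 0.003, 1.236, 0.01, 1.532, 1.254], 'qd': [-0.056, -0.009, -0.06, 0.03, -0.023, -0.004, -0.039], 'joint_efforts': [2.813, -60.01, 2.761, -32.885, 0.528, 0.161, 0.622], 'eef_pos': [534.983, 369.498, 399.453], 'eef_rot': [-3.138, 0.013, 1.939], 'wrist_force': [-0.302, 1.078, -0.557], 'moment': [0.134, 0.034, 0.014], 'grip_width': 88.158}
[273.71659919 264.82995951] [264 257  21  17 247] [634.4 346.3 252. ] 255.0789762463375 sphere [635.4 346.2 242.1] 12.1 [636.9 346.4 247. ]
disc [293.38350515  36.78969072] [282  24  24  26 485] [373.6 248.6   5. ] [373.6 248.5   4.9]
w2_c200_80.png
```

View pics/w2_c200_80.png

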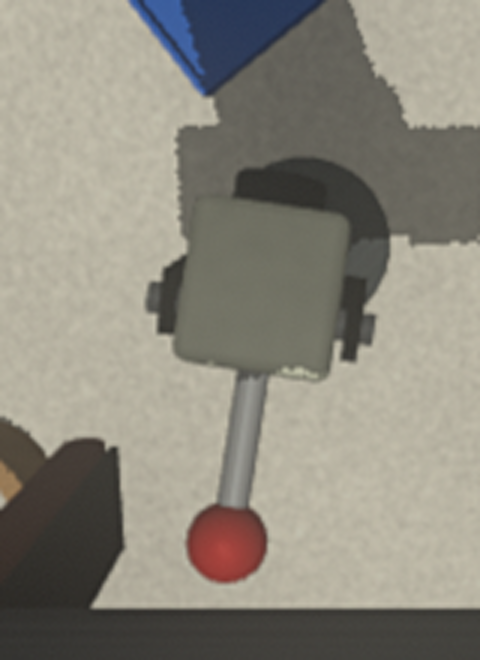

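```bash
python3 - <<'E'
from h import *
c,p,d=load('w2')
a=onz(c,251.3,179,215);b=onz(c,323,189.7,215);ax=(a+b)/2
print(a.round(1),b.round(1),ax.round(1))
ball=np.array([635.5,346.3,243]); v=ball-ax; print(np.linalg.norm(v),v/np.linalg.norm(v))
disc=np.array([374.3,248.6,5]); u=(ax-disc)/np.linalg.norm(ax-disc)
print('target ball',ax+85*u, 'az',np.arctan2(u[1],u[0]),'tilt',np.arcsin(u[2]),'now',np.arctan2(v[1],v[0]),np.arcsin(v[2]/np.linalg.norm(v)))
E
```

```text
[564.5 289.8 215. ] [547.1 368.3 215. ] [555.8 329.1 215. ]
86.2269741495056 [0.92447546 0.19974787 0.32472437]
target ball [609.16574685 352.74694369 276.76753523] az 0.4173784115437069 tilt 0.8134722073662782 now 0.2127949945330371 0.33072029267950687
```

Emit:
jog_arm:
  plan: [34,-8,0,0,0,-0.03,1,34,-8,0,0,0,-0.03,1,32,-7,-10,0,0,-0.01,1,0,0,-35,0,0,0,1,0,0,-35,0,0,0,1,0,0,-35,0,0,0,1,0,0,-30,0,0,0,1,0,0,-15,0,0,0,1]
  squeeze: 25

```text
clock: 1.8
eef_pos: [631.3, 355.8, 234.8]
eef_rot: [-3.141, 0.004, 1.874]
wrist_force: [-0.7, -0.5, 0.4]
grip_width: 87.9
```

Emit:
jog_arm:
  plan: [2,-5,-5,0,0,0,1,2,-5,-5,0,0,0,1,0,0,0,0,0,0,0.5,0,0,0,0,0,0,0.1,0,0,0,0,0,0,0.1,0,0,0,0,0,0,0.1,0,0,0,0,0,0,0.1]

```text
clock: 2.38
eef_pos: [631.3, 349.3, 222.9]
eef_rot: [-3.137, 0.003, 1.879]
wrist_force: [0.0, -0.6, -0.5]
grip_width: 57.9
```

Emit:
jog_arm:
  plan: [4,-3,0,0,0,0,0.1,0,0,0,0,0,0,0.1,0,0,0,0,0,0,0.1,0,0,0,0,0,0,0.1,0,0,0,0,0,0,0.1,0,0,0,0,0,0,0.1,0,0,0,0,0,0,0.1]

```text
clock: 2.97
eef_pos: [636.8, 347.0, 225.9]
eef_rot: [-3.141, 0.001, 1.879]
wrist_force: [-0.1, -0.4, 0.0]
grip_width: 28.7
```

Emit:
jog_arm:
  plan: [-2.4,1.5,4.7,0,0,0.02,0.1,-2.4,1.5,4.7,0,0,0.02,0.1,-2.8,1.1,4.5,0,0,0.02,0.1,-2.9,1.1,4.4,0,0,0.02,0.1,-3.4,0.7,4.1,0,0,0.02,0.1,-3.4,0.6,4.1,0,0,0.02,0.1,-3.8,0.2,3.7,0,0,0.02,0.1,-3.9,0.1,3.7,0,0,0,0.1]

```text
clock: 3.63
eef_pos: [613.5, 348.3, 260.9]
eef_rot: [3.141, 0.01, 2.029]
wrist_force: [2.9, -3.6, -3.7]
grip_width: 28.8
```

Emit:
jog_arm:
  plan: [-2,3,0,0,0,0,0.1,-2,3,0,0,0,0,0.1,0,1,0,0,0,0,0.1,0,0,0,0,0,0,0.1]

```text
clock: 3.97
eef_pos: [609.9, 350.8, 263.8]
eef_rot: [3.14, 0.016, 2.027]
wrist_force: [3.6, -1.1, -3.0]
grip_width: 28.3
```

```bash
python3 - <<'E'
from h import *
st();snap('side','s3'); snap('wrist','w3')
crop('s3',260,90,360,220,4)
E
```

```text
{'clock': 3.967, 'qpos': [-0.596, 0.523, -0.004, 1.324, 0.019, 1.296, 1.422], 'qd': [-0.0, -0.01, 0.001, 0.01, 0.003, 0.006, -0.005], 'joint_efforts': [-2.281, -69.977, -0.953, -31.615, -0.965, 0.609, 0.001], 'eef_pos': [609.939, 350.789, 263.802], 'eef_rot': [3.14, 0.016, 2.027], 'wrist_force': [3.597, -1.052, -3.048], 'moment': [-0.337, -0.72, -0.028], 'grip_width': 28.345}
s3_c260_90.png
```

View pics/w3.png

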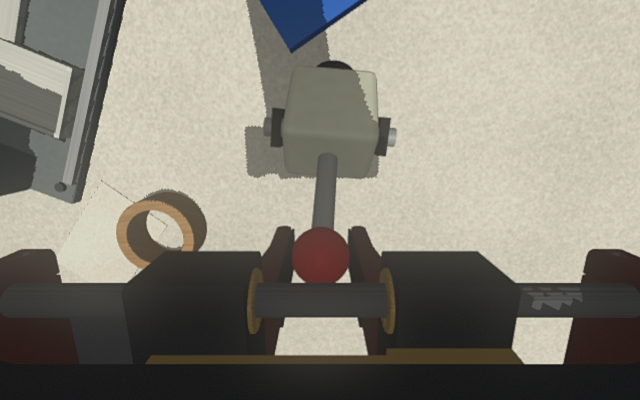

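```bash
cat > cam.py <<'E'
from h import *
import sys
def aim(fn,t1=None,t2=None):
    c,p,d=load(fn);P=cloud(c,d);hsv=cv2.cvtColor(p,cv2.COLOR_RGB2HSV)
    m=(((hsv[...,0]<5)|(hsv[...,0]>174))&(hsv[...,1]>150)&(hsv[...,2]>60)).astype(np.uint8)
    k,l,s,ce=cv2.connectedComponentsWithStats(m); i=1+np.argmax(s[1:,4]); q=P[l==i]
    f=K(c)[0][0,0]
    x0,y0,w,h,_=s[i]; u,v=x0+(w-1)/2,y0+(h-1)/2
    o,r=ray(c,u,v); dd=np.median(d[int(v)-3:int(v)+4,int(u)-3:int(u)+4]); 
    surf=o+r*dd; ball=surf+15*r/np.linalg.norm(r)
    ax=np.array([555.8,329.1,215])
    if t1: 
        a=onz(c,*t1,215);b=onz(c,*t2,215); ax=(a+b)/2; print('ax',ax.round(1), 'perp az',np.arctan2(b[1]-a[1],b[0]-a[0])-np.pi/2)
    v=ball-ax; print('ball',(u,v),ball.round(1),s[i],'dist',np.linalg.norm(v).round(1),'az',np.arctan2(v[1],v[0]).round(3),'tilt',np.arcsin(v[2]/np.linalg.norm(v)).round(3))
E
python3 - <<'E'
from cam import *
aim('w3',(270,127),(391,137)); aim('w2',(251.3,179),(323,189.7))
E
```

```text
Traceback (most recent call last):
  File "cam.py", line 6, in aim
    k,l,s,ce=cv2.connectedComponentsWithStats(m); i=1+np.argmax(s[1:,4]); q=P[l==i]
                                                      ~~~~~~~~~^^^^^^^^^
ValueError: attempt to get argmax of an empty sequence
```

View pics/s3_c260_90.png

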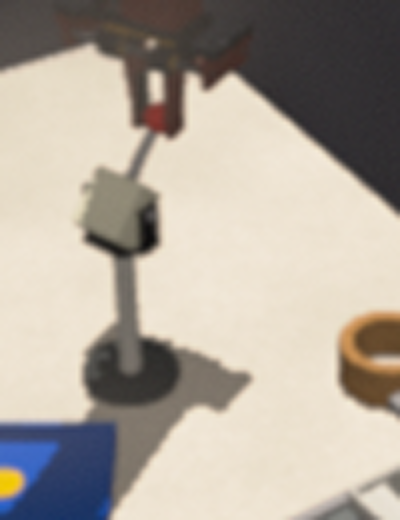

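```bash
sed -i 's/>150)&(hsv\[...,2\]>60)/>(150 if fn=="w2" else 130))\&(hsv[...,2]>60)/' cam.py; python3 - <<'E'
from cam import *
c,p,d=load('w3'); print(p[250,315],p[265,320],p[260,275], cv2.cvtColor(p,cv2.COLOR_RGB2HSV)[255,320])
aim('w2',(251.3,179),(323,189.7))
aim('w3',(270,127),(391,137)); 
E
```

```text
[104  55  50] [105  50  46] [67 56 50] [  2 140 106]
ax [555.8 329.1 215. ] perp az 0.21830348236017705
ball (np.float64(274.0), array([84.83555738, 17.721296  , 24.87380456])) [640.6 346.8 239.9] [264 257  21  17 247] dist 90.2 az 0.206 tilt 0.279
ax [555.4 329.4 215. ] perp az 0.37599556952432533
ball (np.float64(320.5), array([58.76399745, 22.72829475, 61.2785833 ])) [614.1 352.2 276.3] [ 295  244   52   38 1451] dist 87.9 az 0.369 tilt 0.771
```

```bash
python3 - <<'E'
from cam import *
c,p,d=load('w3')
for v in(253,255,257):
  o,r=ray(c,320.5,v); r/=np.linalg.norm(r); a=np.array([555.6,329.3,215])
  # point on ray nearest to distance 85 from axis
  t=np.roots([1,2*r@(o-a),(o-a)@(o-a)-85**2]); 
  for x in t:
    if np.isreal(x): b=o+r*x.real-a; print(v,(b+a).round(1),np.arcsin(b[2]/85),np.arctan2(b[1],b[0]))
  print(at(c,d,320.5,v)+15*r)
E
```

```text
253 [634.5 361.  213.6] -0.016576940274932467 0.38163742507640175
253 [608.7 349.5 278.3] 0.839346281793429 0.36396849268060494
[609.90678642 350.06546999 275.12568066]
255 [634.4 361.  217.1] 0.024667596416486824 0.3823243613842266
255 [610.3 350.3 276.6] 0.8103171382967379 0.3663341796323953
[611.02922173 350.60946463 274.78676977]
257 [634.3 361.  220.9] 0.06899157449597125 0.38292335925947074
257 [612.1 351.1 274.7] 0.7781824246208026 0.3686873191921073
[611.77216278 350.98505822 275.38685701]
```

Emit:
jog_arm:
  plan: [-1,3,0,0,0,0,0.1,-1,3,0,0,0,0,0.1,0,0,0,0,0,0,0.1]

```text
clock: 4.32
eef_pos: [609.0, 353.5, 264.0]
eef_rot: [3.141, 0.02, 2.024]
wrist_force: [1.0, -0.9, -2.0]
grip_width: 28.7
```

Emit:
jog_arm:
  plan: [0,0,0,0,0,0,1,0,0,0,0,0,0,1,0,0,0,0,0,0,1,0,0,0,0,0,0,1,0,0,20,0,0,0,1,0,0,35,0,0,0,1,0,0,40,0,0,0,1,0,0,30,0,0,0,1]

```text
clock: 4.98
eef_pos: [599.9, 359.6, 385.9]
eef_rot: [-3.126, 0.012, 2.033]
wrist_force: [1.6, 1.0, -0.7]
grip_width: 78.5
```

```bash
python3 - <<'E'
from h import *
st();snap('wrist','w4')
E
```

```text
{'clock': 4.983, 'qpos': [-0.615, 0.49, 0.002, 1.103, 0.008, 1.566, 1.42], 'qd': [-0.031, -0.03, 0.033, -0.724, -0.027, 0.787, 0.021], 'joint_efforts': [0.049, -63.951, 0.792, -27.645, 0.081, -0.813, -0.027], 'eef_pos': [599.879, 359.558, 385.926], 'eef_rot': [-3.126, 0.012, 2.033], 'wrist_force': [1.601, 1.025, -0.657], 'moment': [0.034, -0.068, -0.013], 'grip_width': 78.453}
```

View pics/w4.png

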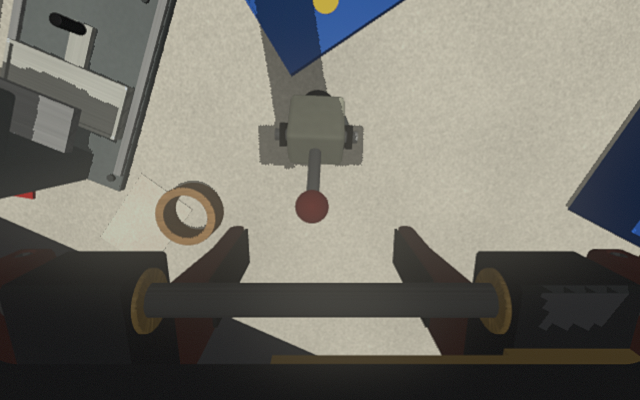

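```bash
python3 - <<'E'
from cam import *
snap('wrist','w5'); c,p,d=load('w5')
g=p[...,0].astype(int)-p[...,1]; m=(g>30).astype(np.uint8); m[:185]=0;m[230:]=0;m[:,:280]=0;m[:,345:]=0
x,y,w,h=cv2.boundingRect(m); print(x,y,w,h)
u,v=x+(w-1)/2,y+(h-1)/2
o,r=ray(c,u,v); r/=np.linalg.norm(r); a=np.array([555.6,329.3,215]);disc=np.array([374.3,248.6,5])
for x in np.roots([1,2*r@(o-a),(o-a)@(o-a)-85**2]):
    if np.isreal(x):
        b=o+r*x.real-a; e=b/85; w_=disc-a; perp=w_-(w_@e)*e
        print((b+a).round(1),np.arcsin(e[2]),np.arctan2(b[1],b[0]),'miss',perp.round(1))
b=at(c,d,u,v)+15*r-a; e=b/np.linalg.norm(b); w_=disc-a; print('depth',(a+b).round(1),np.linalg.norm(b),(w_-(w_@e)*e).round(1))
crop('w5',260,80,370,230,4)
E
```

```text
298 189 26 26
[630.8 358.6 188.4] -0.31846202978699967 0.3712870309878031 miss [ -72.9  -38.5 -248.4]
[609.6 352.3 276.5] 0.808182906297896 0.40276920701493024 miss [ 2.3 -2.5 -1.1]
depth [609.9 352.4 275.1] 84.27729263698004 [ 4.9 -1.5 -3.9]
w5_c260_80.png
```

View pics/w5_c260_80.png

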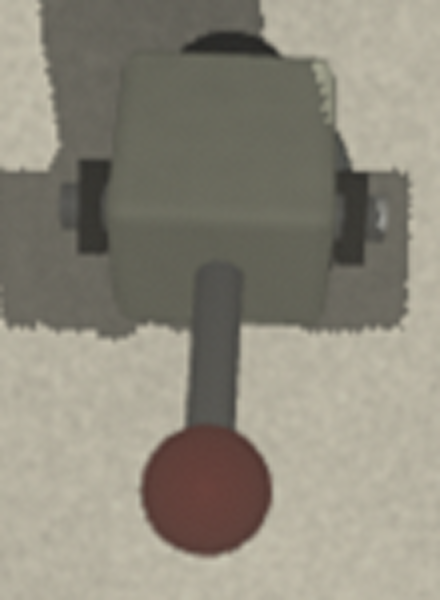

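Emit:
jog_arm:
  plan: [-7,-40,3,0,0,-0.04,1,-7,-41,2,0,0,-0.04,1,-7,-41,0,0,0,-0.04,1,-7,-41,0,0,0,-0.04,1,-7,-41,0,0,0,-0.04,1,-7,-41,0,0,0,-0.04,1,-7,-41,0,0,0,-0.04,1,-7,-41,0,0,0,-0.04,1,-7,-41,0,0,0,-0.04,1,-7,-41,0,0,0,-0.03,1]

```text
clock: 5.92
eef_pos: [521.1, -38.8, 388.6]
eef_rot: [-3.133, -0.003, 1.652]
wrist_force: [0.9, -0.1, -0.3]
grip_width: 87.4
```

Emit:
jog_arm:
  plan: [-3,-38,0,0,0,0,1,0,-15,0,0,0,0,1,0,0,0,0,0,0,1]

```text
clock: 6.17
eef_pos: [514.3, -102.5, 389.1]
eef_rot: [-3.135, -0.003, 1.639]
wrist_force: [-0.6, 0.5, -0.2]
grip_width: 88.0
```

```bash
python3 - <<'E'
from h import *
st();snap('wrist','w6');snap('top','t6')
E
```

```text
{'clock': 6.167, 'qpos': [-0.12, 0.138, 0.261, 1.582, -0.037, 1.434, 1.783], 'qd': [0.026, -0.016, -0.011, 0.016, -0.002, -0.004, -0.014], 'joint_efforts': [0.354, -40.045, 1.841, -31.707, 0.028, 0.116, 0.608], 'eef_pos': [514.291, -102.496, 389.1], 'eef_rot': [-3.135, -0.003, 1.639], 'wrist_force': [-0.608, 0.493, -0.247], 'moment': [0.061, 0.042, -0.019], 'grip_width': 88.001}
```

View pics/w6.png

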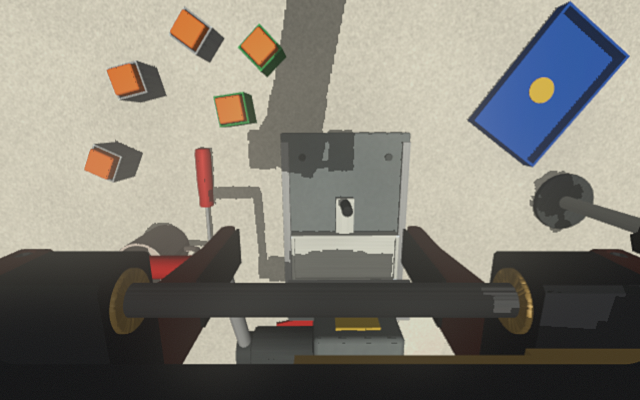

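```bash
python3 - <<'E'
from h import *
crop('w6',70,0,290,190,3.5); crop('w6',270,120,430,285,4.5)
E
```

```text
w6_c70_0.png
w6_c270_120.png
```

View pics/w6_c70_0.png

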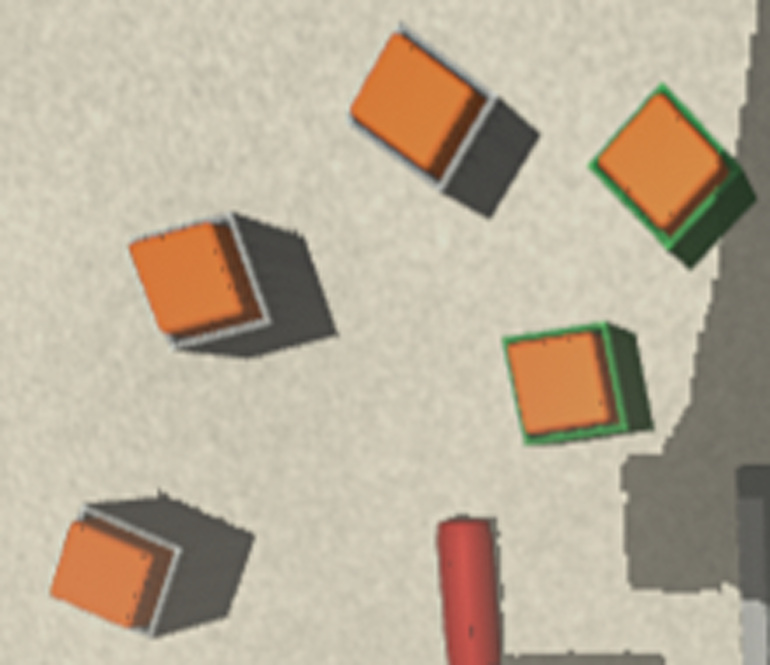

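View pics/w6_c270_120.png

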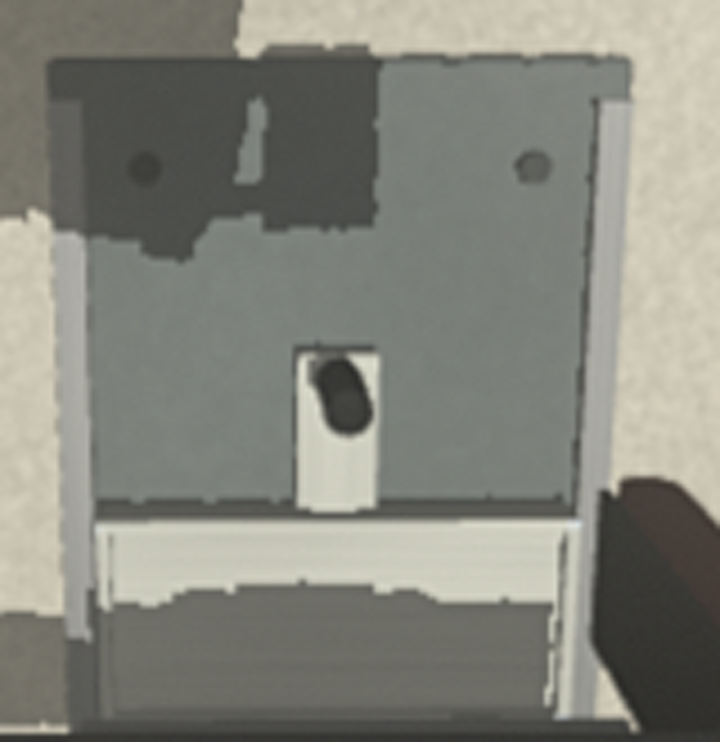

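```bash
python3 - <<'E'
from h import *
c,p,d=load('w6')
f=lambda x,y,z:onz(c,70+(x+.5)/3.5-.5,(y+.5)/3.5-.5,z)
g=lambda x,y,z:onz(c,270+(x+.5)/4.5-.5,120+(y+.5)/4.5-.5,z)
for n,q in dict(A=[(85,508),(182,548),(152,635)],B=[(232,214),(270,322),(175,347)],C=[(402,25),(495,97),(442,188)]).items():
    P=[f(*a,60)[:2] for a in q]; ctr=(P[0]+P[2])/2
    e1=P[1]-P[0];e2=P[1]-P[2]
    print(n,ctr.round(1),np.linalg.norm(e1).round(1),np.linalg.norm(e2).round(1),np.degrees([np.arctan2(e1[1],e1[0]),np.arctan2(e2[1],e2[0])]).round(1))
hsv=cv2.cvtColor(p,cv2.COLOR_RGB2HSV);P=cloud(c,d)
m=((hsv[...,0]>6)&(hsv[...,0]<16)&(hsv[...,1]>170)&(hsv[...,2]>190)).astype(np.uint8)
k,l,s,ce=cv2.connectedComponentsWithStats(m)
for i in range(1,k):
    if s[i,4]>100:
        ys,xs=np.where(l==i); pts=np.array([onz(c,x,y,72)[:2] for x,y in zip(xs,ys)],np.float32); print(ce[i].round(0),cv2.minAreaRect(pts),np.median(P[l==i],0).round(1))
L=g(48,62,18);Rr=g(630,60,18);print('front',L.round(1),Rr.round(1),np.linalg.norm(L-Rr),'yaw',np.arctan2(*( (Rr-L)[[1,0]]))-np.pi/2)
L=g(98,522,41);Rr=g(578,522,41);print('carr',L.round(1),Rr.round(1),np.linalg.norm(L-Rr),np.arctan2(*( (Rr-L)[[1,0]]))-np.pi/2)
print('knob',g(337,378,78).round(1),at(c,d,270+337/4.5,120+378/4.5).round(1),'tongue',g(296,350,35),g(379,350,35))
print('handle ends');print(onz(c,203,150,275),onz(c,205,205,275), at(c,d,205,152),at(c,d,206,200))
E
```

```text
A [ 533.6 -436.4] 43.1 43.1 [ 70.2 157.7]
B [ 409.3 -390.5] 43.2 42.3 [ 17.4 107.6]
C [ 337.2 -298.1] 43.1 41.6 [ 57.2 148.1]
[187.  28.] ((337.827880859375, -298.20172119140625), (33.98552322387695, 34.05726623535156), 58.00495529174805) [ 337.6 -298.1   71.6]
[258.  45.] ((352.5469665527344, -200.42367553710938), (34.24367904663086, 34.25935745239258), 48.05118942260742) [ 352.2 -200.6   72. ]
[122.  79.] ((409.49688720703125, -390.5888977050781), (33.99836730957031, 33.868709564208984), 17.800020217895508) [ 409.3 -391.1   71.8]
front [ 471.7 -171.8   18. ] [456.5  39.8  18. ] 212.15741986772923 yaw 0.07163240009294514
carr [ 639.1 -143.7   41. ] [626.9  36.8  41. ] 180.93060518125765 0.06761008429016457
knob [568.  -62.2  78. ] [572.  -60.2  64.2] tongue [569.06708536 -74.16167274  35.        ] [566.98287313 -43.49909152  35.        ]
handle ends
[ 479.79795125 -206.69703578  275.        ] [ 528.68941476 -205.83466583  275.        ] [ 509.96228526 -293.70946741   22.55648847] [ 591.09156789 -292.91108878   24.02303469]
```

Emit:
jog_arm:
  plan: [33,22,-5,0,0,0,1,30,20,-30,0,0,0,1,4,3,-40,0,0,0,1,0,0,-40,0,0,0,0.6,0,0,-40,0,0,0,0.6,0,0,-40,0,0,0,0.6,0,0,-40,0,0,0,0.6,0,0,-20,0,0,0,0.6,0,0,0,0,0,0,0.6]
  squeeze: 30

```text
clock: 7.02
eef_pos: [584.5, -22.5, 125.2]
eef_rot: [3.14, -0.018, 1.673]
wrist_force: [-0.8, -0.1, -0.1]
grip_width: 53.7
```

```bash
python3 - <<'E'
from h import *
st();snap('wrist','w7')
E
```

```text
{'clock': 7.017, 'qpos': [-0.167, 0.446, 0.178, 1.808, -0.12, 0.898, 1.742], 'qd': [-0.036, 0.005, -0.024, -0.002, -0.007, 0.024, -0.013], 'joint_efforts': [0.996, -56.272, 3.842, -25.333, -0.058, -0.855, 0.134], 'eef_pos': [584.495, -22.548, 125.162], 'eef_rot': [3.14, -0.018, 1.673], 'wrist_force': [-0.835, -0.092, -0.139], 'moment': [0.08, 0.054, 0.037], 'grip_width': 53.687}
```

View pics/w7.png

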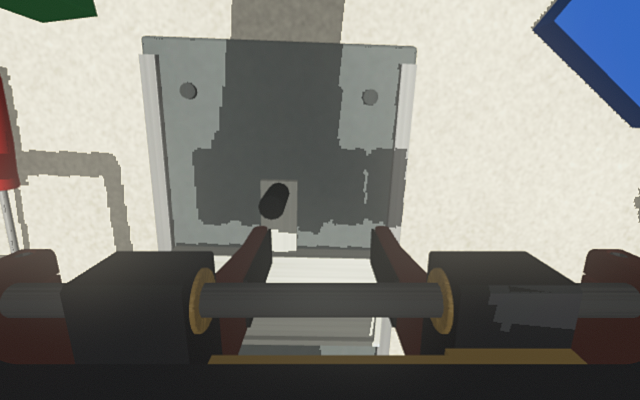

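Emit:
jog_arm:
  plan: [-2,-15,0,0,-0.018,-0.016,0.6,-2,-12,0,0,0,-0.01,0.6,0,0,0,0,0,0,0.6,0,0,0,0,0,0,0.6]

```text
clock: 7.4
eef_pos: [584.4, -43.6, 131.5]
eef_rot: [3.116, -0.019, 1.655]
wrist_force: [0.9, 0.6, 0.1]
grip_width: 52.6
```

```bash
cat >> h.py <<'E'
from scipy.spatial.transform import Rotation as Ro
def need(x,y,z,yaw,tilt=None):
    s=sensors.observe(); R=Ro.from_euler('xyz',s['eef_rot']); G=Ro.from_euler('xyz',[np.pi,0,yaw])
    if tilt is not None: G=Ro.from_rotvec(tilt)*G
    print('pos',np.round(s['eef_pos'],1),'shift',(np.array([x,y,z])-s['eef_pos']).round(1),'turn',(G*R.inv()).as_rotvec().round(3),'grip',round(float(s['grip_width']),1),'clk',round(float(s['clock']),2),'F',np.round(s['wrist_force'],1))
E
python3 -c "
from h import *
need(579,-58,50,1.641)"
```

```text
pos [584.4 -43.6 131.5] shift [ -5.4 -14.4 -81.5] turn [-0.021  0.024 -0.014] grip 52.6 clk 7.4 F [0.9 0.6 0.1]
```

Emit:
jog_arm:
  plan: [-3,-8,-5,-0.01,0.012,-0.007,0.6,-2,-6,-5,-0.01,0.012,-0.007,0.6,0,0,-10,0,0,0,0.6,0,0,0,0,0,0,0.6]

```text
clock: 7.73
eef_pos: [581.7, -57.7, 113.7]
eef_rot: [3.137, 0.001, 1.64]
wrist_force: [-0.9, -0.1, 0.8]
grip_width: 52.9
```

```bash
python3 -c "
from h import *
need(579,-58,50,1.641)"
```

```text
pos [581.7 -57.7 113.7] shift [ -2.7  -0.3 -63.7] turn [0.    0.004 0.001] grip 52.9 clk 7.73 F [-0.9 -0.1  0.8]
```

Emit:
jog_arm:
  plan: [-2,0,-15,0,0.004,0,0.6,0,0,-20,0,0,0,0.6,0,0,-18,0,0,0,0.6,0,0,-6,0,0,0,0.6,0,0,0,0,0,0,0.6]

```text
clock: 8.15
eef_pos: [580.0, -56.7, 51.5]
eef_rot: [-3.141, -0.0, 1.641]
wrist_force: [0.2, 0.4, 0.2]
grip_width: 52.6
```

```bash
python3 -c "
from h import *
need(579,-58,50,1.641); snap('wrist','w8')"
```

```text
pos [580.  -56.7  51.5] shift [-1.  -1.3 -1.5] turn [ 0. -0. -0.] grip 52.6 clk 8.15 F [0.2 0.4 0.2]
```

View pics/w8.png

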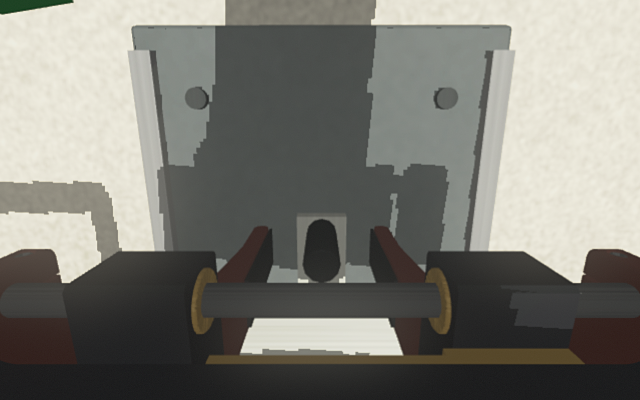

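Emit:
jog_arm:
  plan: [0,0,0,0,0,0,0,0,0,0,0,0,0,0,0,0,0,0,0,0,0,0,0,0,0,0,0,0,0,0,0,0,0,0,0,0,0,0,0,0,0,0,0,0,0,0,0,0,0,0,0,0,0,0,0,0]

```text
clock: 8.87
eef_pos: [582.4, -56.3, 55.8]
eef_rot: [3.136, -0.0, 1.642]
wrist_force: [1.0, 1.2, -2.8]
grip_width: 17.4
```

Emit:
jog_arm:
  plan: [-8,-0.6,-1,0,0,0,0,-14,-1,-1,0,0,0,0,-14,-1,0,0,0,0,0,-14,-1,0,0,0,0,0,-14,-1,0,0,0,0,0,-14,-1,0,0,0,0,0,-14,-1,0,0,0,0,0,-10,-1,0,0,0,0,0,0,0,0,0,0,0,0]

```text
clock: 9.62
eef_pos: [480.2, -63.6, 55.8]
eef_rot: [3.122, 0.001, 1.643]
wrist_force: [-1.5, -0.3, -2.7]
grip_width: 17.3
```

```bash
python3 -c "
from h import *
need(469,-66,50,1.641)"
```

```text
pos [480.2 -63.6  55.8] shift [-11.2  -2.4  -5.8] turn [-0.     0.02  -0.002] grip 17.3 clk 9.62 F [-1.5 -0.3 -2.7]
```

Emit:
jog_arm:
  plan: [-6,-0.5,0,0,0.01,0,0,-6,-0.5,-1,0,0.01,0,0,-5,0,-1,0,0,0,0,-4,0,0,0,0,0,0,0,0,0,0,0,0,0]

```text
clock: 10.03
eef_pos: [469.8, -64.4, 56.0]
eef_rot: [3.123, 0.002, 1.644]
wrist_force: [-2.4, 1.2, 1.8]
grip_width: 17.5
```

Emit:
jog_arm:
  plan: [-5,-0.4,0,0,0,0,0,-5,-0.4,0,0,0,0,0,-5,0,0,0,0,0,0]

```text
clock: 10.28
eef_pos: [466.9, -64.6, 57.0]
eef_rot: [3.102, 0.005, 1.646]
wrist_force: [14.6, -2.1, -20.0]
grip_width: 17.4
```

Emit:
jog_arm:
  plan: [0,0,0,0,0,0,0.5,0,0,0,0,0,0,0.5,0,0,0,0,0,0,0.5,0,0,0,0,0,0,0.5,0,0,20,0,0,0,0.5,0,0,35,0,0,0,0.6,0,0,35,0,0,-0.05,1,-5,0,30,0,0,-0.1,1]

```text
clock: 10.95
eef_pos: [454.9, -65.4, 175.0]
eef_rot: [3.122, 0.005, 1.494]
wrist_force: [0.5, 0.2, -0.1]
grip_width: 60.5
```

```bash
python3 -c "
from h import *
need(337.5,-298,200,-0.565);snap('top','t9');crop('t9',260,80,460,290,3)"
```

```text
pos [454.9 -65.4 175. ] shift [-117.4 -232.6   25. ] turn [ 0.024  0.005 -2.059] grip 60.5 clk 10.95 F [ 0.5  0.2 -0.1]
t9_c260_80.png
```

View pics/t9_c260_80.png

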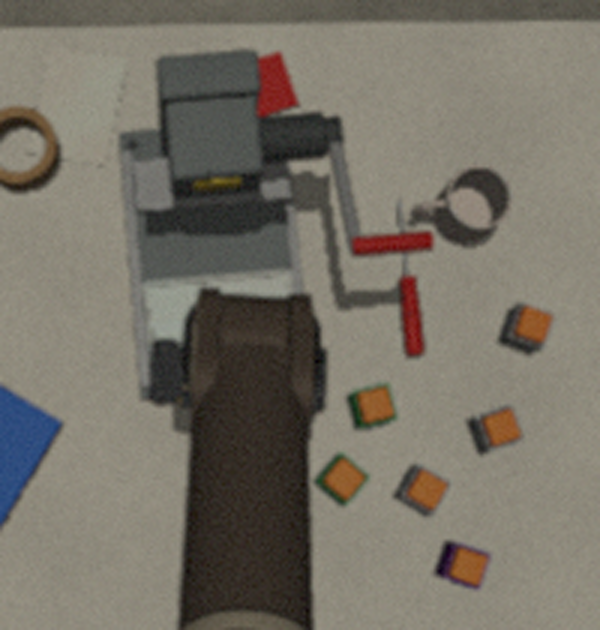

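Emit:
jog_arm:
  plan: [-5,-10,10,0,0,-0.11,1,-12,-25,8,0.005,0,-0.12,1,-12,-25,5,0.005,0,-0.12,1,-12,-25,0,0.005,0,-0.12,1,-12,-25,0,0,0,-0.12,1,-12,-25,0,0,0,-0.12,1,-12,-25,0,0,0,-0.12,1,-12,-25,0,0,0,-0.12,1,-10,-20,0,0,0,-0.12,1,-5,-10,0,0,0,-0.12,1]

```text
clock: 11.83
eef_pos: [345.6, -286.0, 208.2]
eef_rot: [3.118, -0.016, 0.254]
wrist_force: [0.2, 0.4, 0.5]
grip_width: 87.5
```

```bash
python3 -c "
from h import *
need(337.5,-298,200,-0.565)"
```

```text
pos [ 345.6 -286.   208.2] shift [ -8.1 -12.   -8.2] turn [ 0.027  0.012 -0.819] grip 87.5 clk 11.83 F [0.2 0.4 0.5]
```

Emit:
jog_arm:
  plan: [-2,-2,0,0.01,0.004,-0.12,1,-1,-1,0,0.01,0.004,-0.12,1,-1,-1,0,0,0,-0.12,1,-1,-1,0,0,0,-0.12,1,0,0,0,0,0,-0.12,1,0,0,0,0,0,-0.12,1,0,0,0,0,0,-0.05,1,0,0,0,0,0,0,1]

```text
clock: 12.5
eef_pos: [333.7, -293.9, 206.9]
eef_rot: [3.14, -0.004, -0.553]
wrist_force: [-0.0, -0.1, 0.6]
grip_width: 88.0
```

```bash
python3 -c "
from h import *
need(337.5,-298,200,-0.565); snap('wrist','w10')"
```

```text
pos [ 333.7 -293.9  206.9] shift [ 3.8 -4.1 -6.9] turn [ 0.004  0.003 -0.012] grip 88.0 clk 12.5 F [-0.  -0.1  0.6]
```

View pics/w10.png

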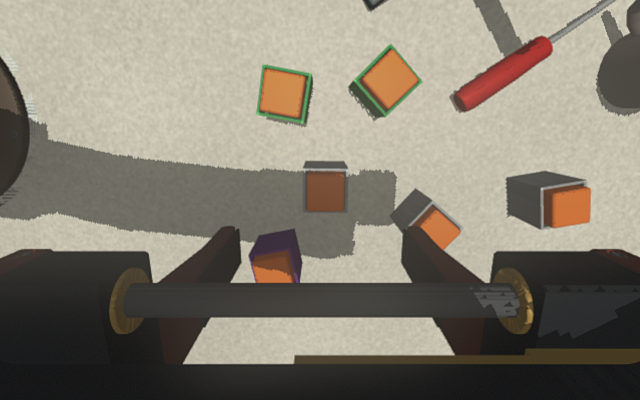

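Emit:
jog_arm:
  plan: [2,-2,-15,0.004,0.003,-0.012,1,2,-2,-30,0,0,0,1,0,0,-30,0,0,0,1,0,0,-30,0,0,0,1,0,0,-15,0,0,0,1,0,0,0,0,0,0,1]

```text
clock: 13.05
eef_pos: [338.7, -298.4, 83.9]
eef_rot: [-3.139, -0.005, -0.545]
wrist_force: [-0.4, 0.4, -0.3]
grip_width: 87.9
```

```bash
python3 -c "
from h import *
need(337.5,-298,21,-0.565)"
```

```text
pos [ 338.7 -298.4   83.9] shift [ -1.2   0.4 -62.9] turn [ 0.001  0.005 -0.02 ] grip 87.9 clk 13.05 F [-0.4  0.4 -0.3]
```

Emit:
jog_arm:
  plan: [-1,0,-12,0,0.005,-0.02,1,0,0,-20,0,0,0,1,0,0,-18,0,0,0,1,0,0,-8,0,0,0,1,0,0,0,0,0,0,0.8,0,0,0,0,0,0,0.4,0,0,0,0,0,0,0.4]
  squeeze: 30

```text
clock: 13.63
eef_pos: [339.1, -299.6, 27.7]
eef_rot: [-3.141, -0.002, -0.555]
wrist_force: [-0.2, 0.9, -0.6]
grip_width: 71.4
```

```bash
python3 -c "
from h import *
need(337.5,-298,21,-0.565)"
```

```text
pos [ 339.1 -299.6   27.7] shift [-1.6  1.6 -6.7] turn [ 0.     0.002 -0.01 ] grip 71.4 clk 13.63 F [-0.2  0.9 -0.6]
```

Emit:
jog_arm:
  plan: [-1,1,-6,0,0,-0.01,0.4,0,0,-2,0,0,0,0.4,0,0,0,0,0,0,0.3,0,0,0,0,0,0,0.3,0,0,0,0,0,0,0.3,0,0,0,0,0,0,0.3,0,0,0,0,0,0,0.3]

```text
clock: 14.22
eef_pos: [339.3, -298.8, 21.7]
eef_rot: [-3.14, -0.005, -0.565]
wrist_force: [-0.3, -0.4, -2.6]
grip_width: 45.0
```

Emit:
jog_arm:
  plan: [0,0,15,0,0,0,0.3,0,0,35,0,0,0,0.3,0,0,38,0,0,0,0.3,5,7,35,0,0,0.07,0.3,20,27,20,0,0,0.07,0.3,21,28,5,0,0,0.07,0.3,21,28,0,0,0,0.07,0.3,21,28,0,0,0,0.07,0.3,21,28,0,0,0,0.07,0.3,21,28,0,0,0,0.07,0.3]

```text
clock: 15.05
eef_pos: [465.4, -123.3, 177.7]
eef_rot: [3.139, -0.005, -0.074]
wrist_force: [1.1, -0.1, -2.5]
grip_width: 44.8
```

```bash
python3 -c "
from h import *
need(558.5,-3,170,0.07)"
```

```text
pos [ 465.4 -123.3  177.7] shift [ 93.1 120.3  -7.7] turn [0.003 0.005 0.144] grip 44.8 clk 15.05 F [ 1.1 -0.1 -2.5]
```

Emit:
jog_arm:
  plan: [20,25,0,0,0,0.05,0.3,20,25,0,0,0,0.05,0.3,18,24,0,0,0,0.03,0.3,12,15,0,0,0,0,0.3,5,6,0,0,0,0,0.3,0,0,0,0,0,0,0.3,0,0,0,0,0,0,0.3]

```text
clock: 15.63
eef_pos: [544.7, -14.8, 175.7]
eef_rot: [3.141, -0.003, 0.078]
wrist_force: [0.3, -1.8, -3.2]
grip_width: 44.8
```

```bash
python3 -c "
from h import *
need(558.5,-3,170,0.07);snap('wrist','w11')"
```

```text
pos [544.7 -14.8 175.7] shift [13.8 11.8 -5.7] turn [ 0.     0.003 -0.008] grip 44.8 clk 15.63 F [ 0.3 -1.8 -3.2]
```

View pics/w11.png

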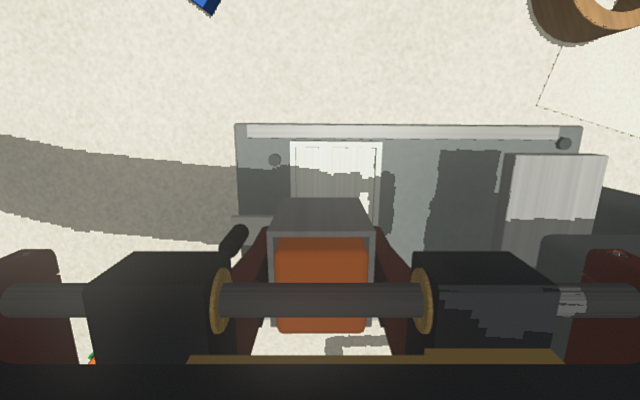

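```bash
python3 - <<'E'
from h import *
crop('w11',220,110,420,230,4)
c,p,d=load('w11')
a=onz(c,290.5,141.5,41);b=onz(c,382,143,41);print(a,b,np.linalg.norm(a-b),np.arctan2(*(b-a)[[1,0]]), at(c,d,330,150))
m=(a+b)/2; n=np.array([.0699,-.9976]); print('mid',m, 'centre if half 89.5:',m[:2]+n*89.5)
E
```

```text
w11_c220_110.png
[514.27352233  29.40120432  41.        ] [598.18445869  34.64690609  41.        ] 84.07474429718975 0.06243386534605244 [551.31520247  23.99005809  34.71019439]
mid [556.22899051  32.0240552   41.        ] centre if half 89.5: [562.48504051 -57.2611448 ]
```

View pics/w11_c220_110.png

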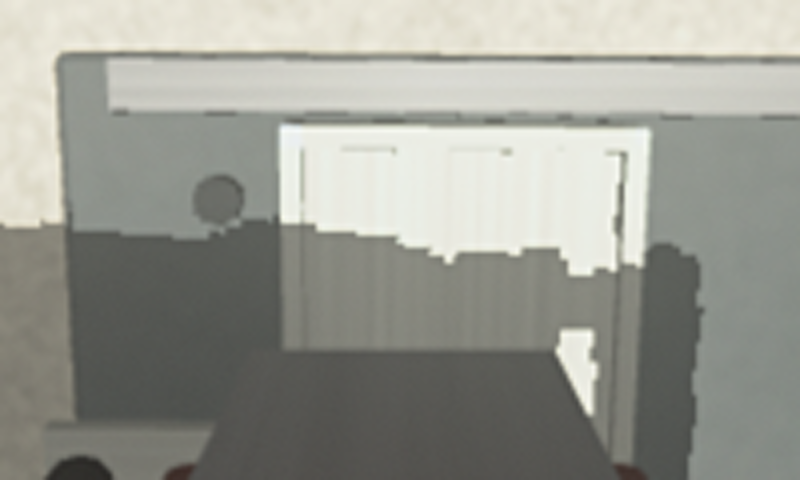

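Emit:
jog_arm:
  plan: [7,6,0,0,0,-0.008,0.3,6,5,-10,0,0.003,0,0.3,0,0,-25,0,0,0,0.3,0,0,-20,0,0,0,0.3,0,0,0,0,0,0,0.3,0,0,0,0,0,0,0.3]

```text
clock: 16.18
eef_pos: [558.2, -8.8, 118.8]
eef_rot: [3.141, -0.002, 0.059]
wrist_force: [0.6, 0.1, -2.6]
grip_width: 45.0
```

```bash
python3 -c "
from h import *
need(558.5,-2.7,57,0.07)"
```

```text
pos [558.2  -8.8 118.8] shift [  0.3   6.1 -61.8] turn [0.001 0.002 0.011] grip 45.0 clk 16.18 F [ 0.6  0.1 -2.6]
```

Emit:
jog_arm:
  plan: [0,5,0,0,0.002,0.011,0.3,0,1,-15,0,0,0,0.3,0,0,-20,0,0,0,0.3,0,0,-14,0,0,0,0.3,0,0,0,0,0,0,0.3,0,0,0,0,0,0,0.3]

```text
clock: 16.68
eef_pos: [562.3, -2.0, 74.1]
eef_rot: [-3.141, -0.008, 0.07]
wrist_force: [-0.1, 0.8, -2.9]
grip_width: 44.8
```

```bash
python3 -c "
from h import *
need(558.5,-2.7,57,0.07)"
```

```text
pos [562.3  -2.   74.1] shift [ -3.8  -0.7 -17.1] turn [-0.001  0.008 -0.   ] grip 44.8 clk 16.68 F [-0.1  0.8 -2.9]
```

Emit:
jog_arm:
  plan: [-3,0,-8,0,0.008,0,0.3,-1,0,-5,0,0,0,0.3,0,0,-3,0,0,0,0.3,0,0,0,0,0,0,0.3]

```text
clock: 17.02
eef_pos: [560.3, -1.5, 60.6]
eef_rot: [-3.14, -0.004, 0.071]
wrist_force: [0.5, 0.6, -2.5]
grip_width: 44.7
```

```bash
python3 -c "
from h import *
need(558.5,-2.7,57,0.07)"
```

```text
pos [560.3  -1.5  60.6] shift [-1.8 -1.2 -3.6] turn [-0.002  0.004 -0.001] grip 44.7 clk 17.02 F [ 0.5  0.6 -2.5]
```

Emit:
jog_arm:
  plan: [-2,-1,-3,0,0,0,0.3,0,0,-2,0,0,0,0.3,0,0,-2,0,0,0,0.3]

```text
clock: 17.27
eef_pos: [560.7, -2.5, 56.6]
eef_rot: [-3.139, -0.009, 0.071]
wrist_force: [-2.3, 2.3, 28.1]
grip_width: 44.9
```

Emit:
jog_arm:
  plan: [0,0,1,0,0,0,0.75,0,0,0,0,0,0,0.75,0,0,0,0,0,0,0.75,0,0,0,0,0,0,0.75,0,0,20,0,0,0,0.75,0,0,35,0,0,0,0.75,0,0,35,0,0,0,1,0,0,25,0,0,0,1,0,0,10,0,0,0,1]

```text
clock: 18.02
eef_pos: [558.7, -3.5, 185.1]
eef_rot: [-3.14, -0.005, 0.07]
wrist_force: [0.8, 0.5, -0.4]
grip_width: 82.1
```

```bash
python3 -c "
from h import *
need(409.4,-390.5,180,0.307);snap('wrist','w12')"
```

```text
pos [558.7  -3.5 185.1] shift [-149.3 -387.    -5.1] turn [-0.002  0.004  0.237] grip 82.1 clk 18.02 F [ 0.8  0.5 -0.4]
```

View pics/w12.png

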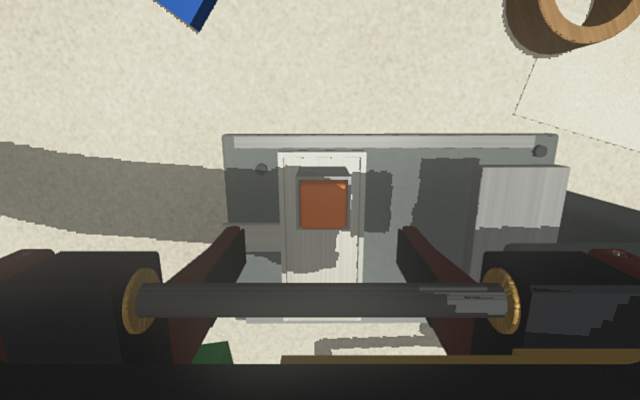

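Emit:
jog_arm:
  plan: [-12,-10,0,0,0,0,1,-22,-28,0,0,0,0.02,1,-22,-30,0,0,0,0.03,1,-20,-32,0,0,0,0.03,1,-15,-35,0,0,0,0.03,1,-10,-37,0,0,0,0.03,1,-10,-37,0,0,0,0.03,1,-10,-37,0,0,0,0.03,1,-10,-37,0,0,0,0.03,1,-7,-37,0,0,0,0.02,1]

```text
clock: 18.9
eef_pos: [401.3, -324.5, 171.2]
eef_rot: [-3.128, 0.007, 0.348]
wrist_force: [0.7, 0.3, -0.4]
grip_width: 87.6
```

```bash
python3 -c "
from h import *
need(409.4,-390.5,180,0.307)"
```

```text
pos [ 401.3 -324.5  171.2] shift [  8.1 -66.    8.8] turn [-0.01  -0.011 -0.041] grip 87.6 clk 18.9 F [ 0.7  0.3 -0.4]
```

Emit:
jog_arm:
  plan: [4,-25,3,-0.005,-0.005,-0.02,1,3,-18,0,-0.005,-0.005,-0.02,1,1,-8,0,0,0,0,1,0,0,0,0,0,0,1,0,0,0,0,0,0,1]

```text
clock: 19.32
eef_pos: [396.0, -384.7, 166.1]
eef_rot: [-3.135, 0.013, 0.293]
wrist_force: [-0.1, 1.4, 0.3]
grip_width: 87.8
```

```bash
python3 -c "
from h import *
need(409.4,-390.5,180,0.307);snap('wrist','w13')"
```

```text
pos [ 396.  -384.7  166.1] shift [13.4 -5.8 13.9] turn [-0.002 -0.014  0.014] grip 87.8 clk 19.32 F [-0.1  1.4  0.3]
```

View pics/w13.png

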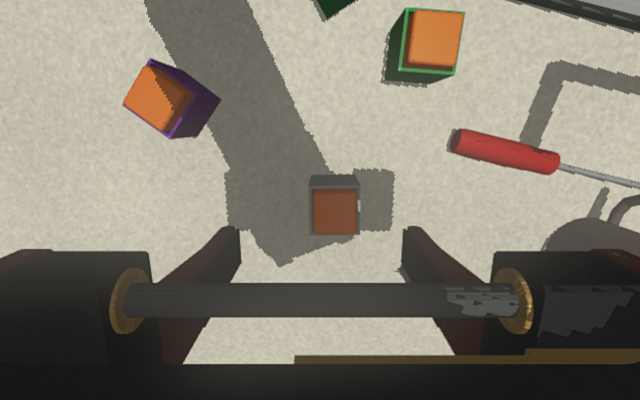

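Emit:
jog_arm:
  plan: [6,-3,-5,0,-0.007,0.007,1,6,-2,-20,0,-0.007,0.007,1,0,0,-30,0,0,0,1,0,0,-25,0,0,0,1,0,0,-10,0,0,0,1,0,0,0,0,0,0,1]

```text
clock: 19.87
eef_pos: [414.1, -381.5, 72.4]
eef_rot: [-3.138, -0.008, 0.324]
wrist_force: [0.4, 0.5, -0.1]
grip_width: 88.1
```

```bash
python3 -c "
from h import *
need(409.4,-390.5,21,0.307)"
```

```text
pos [ 414.1 -381.5   72.4] shift [ -4.7  -9.  -51.4] turn [-0.005  0.007 -0.017] grip 88.1 clk 19.87 F [ 0.4  0.5 -0.1]
```

Emit:
jog_arm:
  plan: [-3,-6,0,-0.005,0.007,-0.012,1,-2,-3,-5,0,0,0,1,0,0,-18,0,0,0,1,0,0,-14,0,0,0,1,0,0,-4,0,0,0,1,0,0,0,0,0,0,0.9]

```text
clock: 20.37
eef_pos: [412.3, -393.2, 35.3]
eef_rot: [3.135, -0.004, 0.313]
wrist_force: [-0.1, -0.2, 0.8]
grip_width: 84.1
```

```bash
python3 -c "
from h import *
need(409.4,-390.5,21,0.307)"
```

```text
pos [ 412.3 -393.2   35.3] shift [ -2.9   2.7 -14.3] turn [ 0.005  0.006 -0.006] grip 84.1 clk 20.37 F [-0.1 -0.2  0.8]
```

Emit:
jog_arm:
  plan: [-2,2,-8,0.005,0.006,-0.006,0.6,0,0,-6,0,0,0,0.3,0,0,-2,0,0,0,0.3,0,0,0,0,0,0,0.3,0,0,0,0,0,0,0.3,0,0,0,0,0,0,0.3,0,0,0,0,0,0,0.3,0,0,0,0,0,0,0.3]

```text
clock: 21.03
eef_pos: [411.1, -392.6, 21.0]
eef_rot: [3.139, -0.002, 0.306]
wrist_force: [0.4, -0.6, -2.5]
grip_width: 45.1
```

Emit:
jog_arm:
  plan: [0,0,15,0,0,0,0.3,0,0,35,0,0,0,0.3,0,0,38,0,0,0,0.3,0,10,35,0,0,-0.02,0.3,0,32,20,0,0,-0.03,0.3,5,36,5,0,0,-0.03,0.3,10,36,0,0,0,-0.03,0.3,10,36,0,0,0,-0.03,0.3,15,36,0,0,0,-0.03,0.3,15,36,0,0,0,-0.03,0.3]

```text
clock: 21.87
eef_pos: [458.6, -169.8, 175.0]
eef_rot: [3.141, -0.001, 0.08]
wrist_force: [1.3, -0.5, -2.8]
grip_width: 44.8
```

```bash
python3 -c "
from h import *
need(562.4,-57.5,150,0.07)"
```

```text
pos [ 458.6 -169.8  175. ] shift [103.8 112.3 -25. ] turn [ 0.001  0.001 -0.01 ] grip 44.8 clk 21.87 F [ 1.3 -0.5 -2.8]
```

Emit:
jog_arm:
  plan: [22,24,0,0,0,0,0.3,24,24,0,0,0,0,0.3,22,20,0,0,0,0,0.3,16,12,0,0,0,0,0.3,6,6,0,0,0,0,0.3,0,0,0,0,0,0,0.3,0,0,0,0,0,0,0.3]

```text
clock: 22.45
eef_pos: [551.5, -66.8, 174.3]
eef_rot: [-3.137, 0.001, 0.091]
wrist_force: [-0.5, -0.3, -2.6]
grip_width: 44.8
```

```bash
python3 -c "
from h import *
need(562.4,-57.5,57,0.07)"
```

```text
pos [551.5 -66.8 174.3] shift [  10.9    9.3 -117.3] turn [-0.005 -0.001 -0.021] grip 44.8 clk 22.45 F [-0.5 -0.3 -2.6]
```

Emit:
jog_arm:
  plan: [6,5,0,-0.005,0,-0.015,0.3,5,4,-10,0,0,-0.006,0.3,0,0,-20,0,0,0,0.3,0,0,-15,0,0,0,0.3,0,0,0,0,0,0,0.3,0,0,0,0,0,0,0.3]

```text
clock: 22.95
eef_pos: [557.2, -66.0, 126.6]
eef_rot: [3.14, 0.004, 0.059]
wrist_force: [0.5, 0.1, -3.0]
grip_width: 44.8
```

```bash
python3 -c "
from h import *
need(562.4,-57.5,57,0.07)"
```

```text
pos [557.2 -66.  126.6] shift [  5.2   8.5 -69.6] turn [ 0.002 -0.004  0.011] grip 44.8 clk 22.95 F [ 0.5  0.1 -3. ]
```

Emit:
jog_arm:
  plan: [4,6,0,0,-0.004,0.008,0.3,2,3,0,0,0,0,0.3,0,0,0,0,0,0,0.3,0,0,-12,0,0,0,0.3,0,0,-15,0,0,0,0.3,0,0,-8,0,0,0,0.3,0,0,0,0,0,0,0.3]

```text
clock: 23.53
eef_pos: [565.1, -57.7, 92.5]
eef_rot: [3.14, -0.006, 0.066]
wrist_force: [-0.2, -0.4, -4.1]
grip_width: 44.7
```

```bash
python3 -c "
from h import *
need(562.4,-57.5,57,0.07)"
```

```text
pos [565.1 -57.7  92.5] shift [ -2.7   0.2 -35.5] turn [0.001 0.007 0.004] grip 44.7 clk 23.53 F [-0.2 -0.4 -4.1]
```

Emit:
jog_arm:
  plan: [-2,0,-10,0,0.006,0,0.3,0,0,-12,0,0,0,0.3,0,0,-8,0,0,0,0.3,0,0,-3,0,0,0,0.3,0,0,0,0,0,0,0.3]

```text
clock: 23.95
eef_pos: [562.9, -57.7, 56.0]
eef_rot: [3.14, 0.0, 0.066]
wrist_force: [-1.6, 0.7, 5.9]
grip_width: 45.0
```

```bash
python3 -c "
from h import *
need(562.4,-57.5,56,0.07)"
```

```text
pos [562.9 -57.7  56. ] shift [-0.5  0.2  0. ] turn [ 0.002 -0.     0.004] grip 45.0 clk 23.95 F [-1.6  0.7  5.9]
```

Landed. Release and go for foot A at (533.6, -436.4), yaw -0.367.

Emit:
jog_arm:
  plan: [0,0,0,0,0,0,0.75,0,0,0,0,0,0,0.75,0,0,0,0,0,0,0.75,0,0,0,0,0,0,0.75,0,0,20,0,0,0,0.75,0,0,35,0,0,0,0.75,-5,0,35,0,0,0,1,-20,-10,30,0,0,0,1,-30,-20,20,0,0,-0.02,1,-30,-20,10,0,0,-0.02,1]

```text
clock: 24.78
eef_pos: [480.9, -104.9, 212.1]
eef_rot: [3.139, -0.003, 0.033]
wrist_force: [0.9, -0.2, -0.1]
grip_width: 86.9
```

```bash
python3 -c "
from h import *
need(533.6,-436.4,200,-0.367)"
```

```text
pos [ 480.9 -104.9  212.1] shift [  52.7 -331.5  -12.1] turn [ 0.003  0.003 -0.4  ] grip 86.9 clk 24.78 F [ 0.9 -0.2 -0.1]
```

Emit:
jog_arm:
  plan: [-12,-30,5,0,0,-0.04,1,-5,-36,2,0,0,-0.05,1,0,-37,0,0,0,-0.05,1,0,-37,0,0,0,-0.05,1,0,-37,0,0,0,-0.05,1,5,-37,0,0,0,-0.05,1,15,-35,0,0,0,-0.05,1,20,-30,0,0,0,-0.04,1,15,-15,0,0,0,-0.02,1,0,0,0,0,0,0,1]

```text
clock: 25.62
eef_pos: [513.2, -416.9, 231.7]
eef_rot: [-3.14, -0.027, -0.389]
wrist_force: [0.1, 1.1, -0.9]
grip_width: 88.0
```

```bash
python3 -c "
from h import *
need(533.6,-436.4,200,-0.367);snap('wrist','w14')"
```

```text
pos [ 513.2 -416.9  231.7] shift [ 20.4 -19.5 -31.7] turn [0.009 0.026 0.022] grip 88.0 clk 25.62 F [ 0.1  1.1 -0.9]
```

View pics/w14.png

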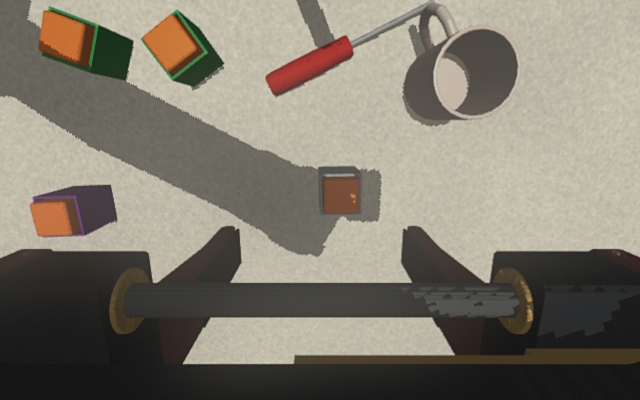

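Emit:
jog_arm:
  plan: [10,-10,-10,0.004,0.013,0.011,1,8,-8,-25,0.004,0.013,0.011,1,0,0,-35,0,0,0,1,0,0,-35,0,0,0,1,0,0,-20,0,0,0,1,0,0,0,0,0,0,1,0,0,0,0,0,0,1]

```text
clock: 26.25
eef_pos: [528.9, -429.7, 107.4]
eef_rot: [-3.14, -0.003, -0.359]
wrist_force: [0.0, 0.3, -0.2]
grip_width: 88.0
```

```bash
python3 -c "
from h import *
need(533.6,-436.4,21,-0.367)"
```

```text
pos [ 528.9 -429.7  107.4] shift [  4.7  -6.7 -86.4] turn [-0.001  0.003 -0.008] grip 88.0 clk 26.25 F [ 0.   0.3 -0.2]
```

Emit:
jog_arm:
  plan: [3,-5,-5,0,0,-0.006,1,2,-2,-20,0,0,0,1,0,0,-25,0,0,0,1,0,0,-20,0,0,0,1,0,0,-5,0,0,0,1,0,0,0,0,0,0,0.9]

```text
clock: 26.75
eef_pos: [540.3, -439.7, 42.5]
eef_rot: [3.141, -0.02, -0.363]
wrist_force: [-0.3, 0.4, 0.7]
grip_width: 83.8
```

```bash
python3 -c "
from h import *
need(533.6,-436.4,21,-0.367)"
```

```text
pos [ 540.3 -439.7   42.5] shift [ -6.7   3.3 -21.5] turn [ 0.008  0.018 -0.004] grip 83.8 clk 26.75 F [-0.3  0.4  0.7]
```

Emit:
jog_arm:
  plan: [-5,2,-8,0.008,0.016,0,0.9,-1,1,-10,0,0,0,0.5,0,0,-4,0,0,0,0.3,0,0,0,0,0,0,0.3,0,0,0,0,0,0,0.3,0,0,0,0,0,0,0.3,0,0,0,0,0,0,0.3,0,0,0,0,0,0,0.3,0,0,0,0,0,0,0.3]

```text
clock: 27.5
eef_pos: [536.0, -438.5, 24.9]
eef_rot: [3.141, -0.007, -0.363]
wrist_force: [-0.0, -0.5, -2.9]
grip_width: 44.9
```

Emit:
jog_arm:
  plan: [0,0,15,0,0,0,0.3,0,0,35,0,0,0,0.3,0,0,38,0,0,0,0.3,-10,5,38,0,0,0.02,0.3,-25,15,25,0,0,0.05,0.3,-20,28,5,0,0,0.06,0.3,-15,35,0,0,0,0.06,0.3,-5,37,0,0,0,0.06,0.3,0,38,0,0,0,0.06,0.3,0,38,0,0,0,0.05,0.3]

```text
clock: 28.33
eef_pos: [451.6, -245.7, 194.7]
eef_rot: [3.133, -0.011, -0.004]
wrist_force: [1.2, 0.8, -2.4]
grip_width: 44.9
```

```bash
python3 -c "
from h import *
need(566.2,-112.4,180,0.07)"
```

```text
pos [ 451.6 -245.7  194.7] shift [114.6 133.3 -14.7] turn [0.008 0.011 0.074] grip 44.9 clk 28.33 F [ 1.2  0.8 -2.4]
```

Emit:
jog_arm:
  plan: [0,30,0,0.004,0.005,0.03,0.3,5,32,0,0.004,0.005,0.03,0.3,15,30,0,0,0,0.01,0.3,22,20,0,0,0,0,0.3,25,8,0,0,0,0,0.3,20,0,0,0,0,0,0.3,10,0,0,0,0,0,0.3,0,0,0,0,0,0,0.3,0,0,0,0,0,0,0.3]

```text
clock: 29.08
eef_pos: [549.3, -109.7, 205.3]
eef_rot: [-3.133, -0.012, 0.081]
wrist_force: [-0.1, 0.4, -2.8]
grip_width: 44.8
```

```bash
python3 -c "
from h import *
need(566.2,-112.4,180,0.07)"
```

```text
pos [ 549.3 -109.7  205.3] shift [ 16.9  -2.7 -25.3] turn [-0.009  0.012 -0.011] grip 44.8 clk 29.08 F [-0.1  0.4 -2.8]
```

Emit:
jog_arm:
  plan: [8,-1,-10,-0.004,0.006,-0.005,0.3,6,-1,-25,-0.004,0.006,-0.005,0.3,0,0,-30,0,0,0,0.3,0,0,-10,0,0,0,0.3,0,0,0,0,0,0,0.3,0,0,0,0,0,0,0.3]

```text
clock: 29.58
eef_pos: [559.8, -115.7, 133.3]
eef_rot: [-3.141, -0.003, 0.064]
wrist_force: [0.0, 0.4, -2.1]
grip_width: 44.9
```

```bash
python3 -c "
from h import *
need(566.2,-112.4,60,0.07);snap('side','s15');crop('s15',250,100,470,300,3.5)"
```

```text
pos [ 559.8 -115.7  133.3] shift [  6.4   3.3 -73.3] turn [-0.001  0.003  0.006] grip 44.9 clk 29.58 F [ 0.   0.4 -2.1]
s15_c250_100.png
```

View pics/s15_c250_100.png

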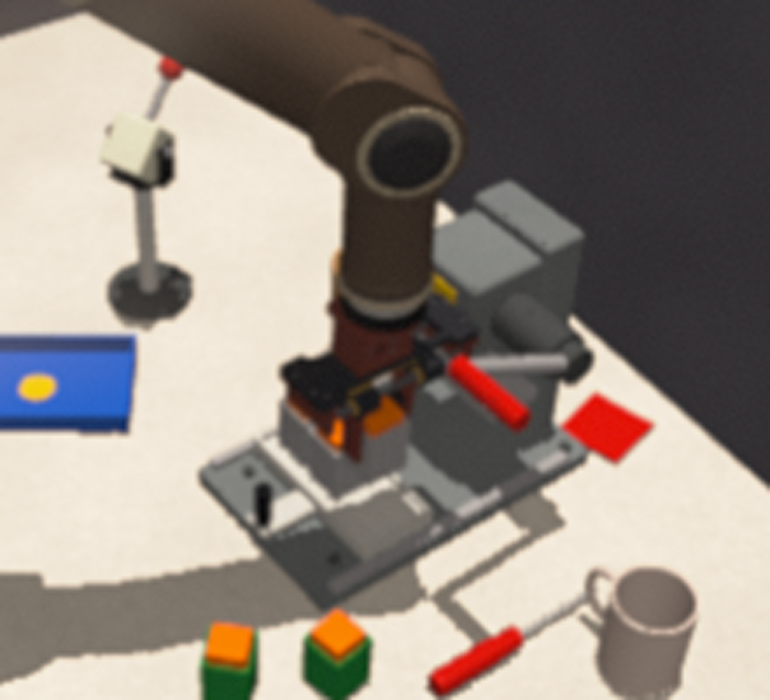

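Emit:
jog_arm:
  plan: [4,2,0,0,0.003,0.006,0.3,2,1,-10,0,0,0,0.3,0,0,-20,0,0,0,0.3,0,0,-15,0,0,0,0.3,0,0,0,0,0,0,0.3,0,0,0,0,0,0,0.3]

```text
clock: 30.13
eef_pos: [571.2, -112.7, 93.1]
eef_rot: [-3.141, -0.012, 0.071]
wrist_force: [0.2, 0.7, -1.7]
grip_width: 45.3
```

```bash
python3 -c "
from h import *
need(566.2,-112.4,60,0.07)"
```

```text
pos [ 571.2 -112.7   93.1] shift [ -5.    0.3 -33.1] turn [-0.001  0.012 -0.001] grip 45.3 clk 30.13 F [ 0.2  0.7 -1.7]
```

Emit:
jog_arm:
  plan: [-4,0,-8,0,0.012,0,0.3,-2,0,-10,0,0,0,0.3,0,0,-9,0,0,0,0.3,0,0,-4,0,0,0,0.3,0,0,0,0,0,0,0.3]

```text
clock: 30.55
eef_pos: [566.2, -112.6, 61.6]
eef_rot: [-3.14, -0.003, 0.071]
wrist_force: [0.3, -0.5, -1.4]
grip_width: 44.8
```

```bash
python3 -c "
from h import *
need(566.2,-112.4,60,0.07)"
```

```text
pos [ 566.2 -112.6   61.6] shift [-0.   0.2 -1.6] turn [-0.001  0.003 -0.001] grip 44.8 clk 30.55 F [ 0.3 -0.5 -1.4]
```

Emit:
jog_arm:
  plan: [0,0,-2,0,0,0,0.3,0,0,-1,0,0,0,0.3,0,0,0,0,0,0,0.75,0,0,0,0,0,0,0.75,0,0,0,0,0,0,0.75,0,0,0,0,0,0,0.75,0,0,20,0,0,0,0.75,0,0,30,0,0,0,0.75,-10,0,35,0,0,0,0.75,-20,0,35,0,0,0,0.75]

```text
clock: 31.38
eef_pos: [536.2, -111.9, 177.8]
eef_rot: [-3.141, 0.004, 0.073]
wrist_force: [0.3, 0.8, 0.6]
grip_width: 66.0
```

```bash
python3 -c "
from h import *
need(467,-66,180,1.641)"
```

```text
pos [ 536.2 -111.9  177.8] shift [-69.2  45.9   2.2] turn [ 0.003 -0.003  1.568] grip 66.0 clk 31.38 F [0.3 0.8 0.6]
```

Emit:
jog_arm:
  plan: [-10,5,5,0,0,0.1,0.6,-12,8,0,0,0,0.12,0.6,-12,8,0,0,0,0.12,0.6,-12,8,0,0,0,0.12,0.6,-10,8,0,0,0,0.12,0.6,-6,5,0,0,0,0.12,0.6,0,0,0,0,0,0.12,0.6,0,0,0,0,0,0.12,0.6,0,0,0,0,0,0.12,0.6,0,0,0,0,0,0.12,0.6]

```text
clock: 32.22
eef_pos: [472.1, -70.4, 193.9]
eef_rot: [3.135, -0.013, 1.293]
wrist_force: [-0.1, 0.6, -0.1]
grip_width: 52.8
```

```bash
python3 -c "
from h import *
need(467,-65,180,1.641)"
```

```text
pos [472.1 -70.4 193.9] shift [ -5.1   5.4 -13.9] turn [-0.012  0.008  0.348] grip 52.8 clk 32.22 F [-0.1  0.6 -0.1]
```

Emit:
jog_arm:
  plan: [-2,3,-3,-0.006,0.004,0.12,0.6,-2,2,-3,-0.006,0.004,0.12,0.6,0,0,0,0,0,0.06,0.6,0,0,0,0,0,0.01,0.6,0,0,0,0,0,0,0.6]

```text
clock: 32.63
eef_pos: [467.9, -66.0, 188.4]
eef_rot: [3.139, 0.0, 1.622]
wrist_force: [0.5, -0.1, 0.4]
grip_width: 52.6
```

```bash
python3 -c "
from h import *
need(467,-65,52,1.641);snap('wrist','w16')"
```

```text
pos [467.9 -66.  188.4] shift [  -0.9    1.  -136.4] turn [-0.     0.002  0.019] grip 52.6 clk 32.63 F [ 0.5 -0.1  0.4]
```

View pics/w16.png

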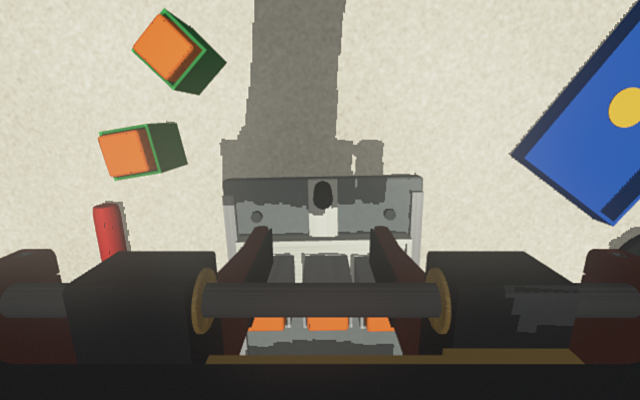

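Emit:
jog_arm:
  plan: [0,0,-15,0,0,0.01,0.6,0,0,-30,0,0,0.005,0.6,0,0,-30,0,0,0,0.6,0,0,-20,0,0,0,0.6,0,0,0,0,0,0,0.6,0,0,0,0,0,0,0.6]

```text
clock: 33.18
eef_pos: [470.3, -66.9, 92.9]
eef_rot: [3.132, 0.001, 1.622]
wrist_force: [-1.1, -0.0, 0.6]
grip_width: 52.9
```

```bash
python3 -c "
from h import *
need(467,-65,52,1.641)"
```

```text
pos [470.3 -66.9  92.9] shift [ -3.3   1.9 -40.9] turn [0.    0.01  0.019] grip 52.9 clk 33.18 F [-1.1 -0.   0.6]
```

Emit:
jog_arm:
  plan: [-2,2,-10,0,0.01,0.015,0.6,-1,0,-15,0,0,0,0.6,0,0,-10,0,0,0,0.4,0,0,-3,0,0,0,0,0,0,0,0,0,0,0,0,0,0,0,0,0,0,0,0,0,0,0,0,0,0,0,0,0,0,0,0,0,0,0,0,0,0,0]
  squeeze: 30

```text
clock: 33.93
eef_pos: [471.4, -64.2, 58.1]
eef_rot: [3.135, -0.0, 1.638]
wrist_force: [2.2, -1.5, -11.4]
grip_width: 17.4
```

```bash
python3 -c "
from h import *
need(607,-55,52,1.641)"
```

```text
pos [471.4 -64.2  58.1] shift [135.6   9.2  -6.1] turn [-0.001  0.006  0.003] grip 17.4 clk 33.93 F [  2.2  -1.5 -11.4]
```

Emit:
jog_arm:
  plan: [4,0.3,-1,0,0,0,0,8,0.6,-1,0,0,0,0,10,0.7,0,0,0,0,0,10,0.7,0,0,0,0,0,10,0.7,0,0,0,0,0,10,0.7,0,0,0,0,0,10,0.7,0,0,0,0,0,10,0.7,0,0,0,0,0,10,0.7,0,0,0,0,0,10,0.7,0,0,0,0,0]

```text
clock: 34.77
eef_pos: [566.5, -57.4, 58.0]
eef_rot: [3.141, -0.002, 1.637]
wrist_force: [-2.9, -0.6, 2.0]
grip_width: 17.1
```

```bash
python3 -c "
from h import *
need(610,-54.5,56,1.641)"
```

```text
pos [566.5 -57.4  58. ] shift [43.5  2.9 -2. ] turn [-0.002  0.     0.004] grip 17.1 clk 34.77 F [-2.9 -0.6  2. ]
```

Emit:
jog_arm:
  plan: [10,0.7,0,0,0,0,0,9,0.6,0,0,0,0,0,8,0.5,0,0,0,0,0,7,0.4,0,0,0,0,0,5,0.3,0,0,0,0,0,4,0.3,0,0,0,0,0,3,0.2,0,0,0,0,0]

```text
clock: 35.35
eef_pos: [609.8, -54.3, 57.5]
eef_rot: [-3.121, -0.004, 1.637]
wrist_force: [-12.5, 0.3, 9.9]
grip_width: 17.1
```

Emit:
jog_arm:
  plan: [4,0.2,0,0,0,0,0,4,0.2,0,0,0,0,0,4,0,0,0,0,0,0]

```text
clock: 35.6
eef_pos: [611.9, -54.2, 56.8]
eef_rot: [-3.099, -0.008, 1.635]
wrist_force: [-13.6, 1.5, 11.0]
grip_width: 17.2
```

```bash
python3 -c "
from h import *
need(610,-54.5,56,1.641);snap('side','s17');crop('s17',290,130,450,290,4.5);snap('wrist','w17')"
```

```text
pos [611.9 -54.2  56.8] shift [-1.9 -0.3 -0.8] turn [-0.005 -0.043  0.006] grip 17.2 clk 35.6 F [-13.6   1.5  11. ]
s17_c290_130.png
```

View pics/s17_c290_130.png

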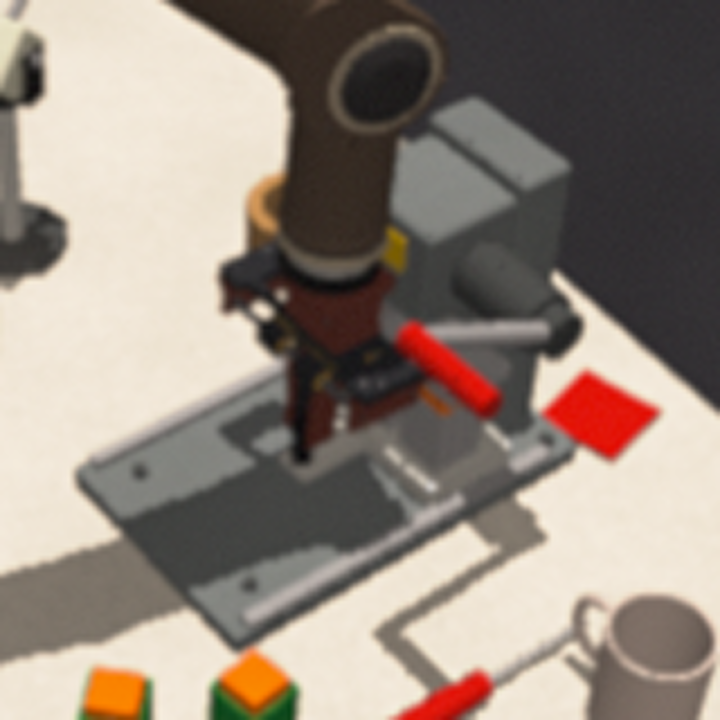

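View pics/w17.png

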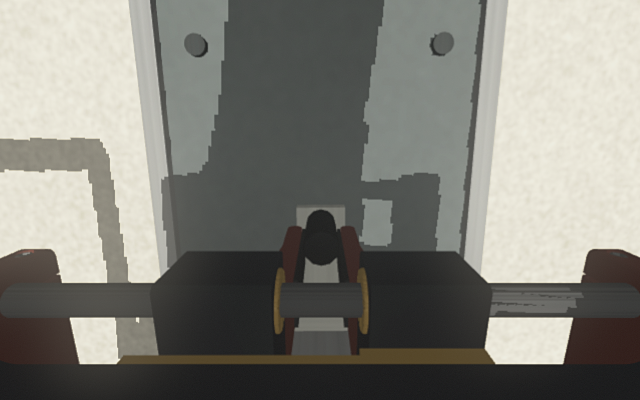

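Emit:
jog_arm:
  plan: [0,0,0,0,-0.02,0,0.4,0,0,0,0,-0.02,0,0.4,0,0,0,0,0,0,0.4,0,0,0,0,0,0,0.4,-3,0,10,0,0,0,0.4,-15,-1,20,0,0,0,0.4,-30,-2,20,0,0,0,0.4,-35,-2,25,0,0,0,0.4,-35,-2,30,0,0,0,0.4,-20,0,30,0,0,0,0.4]

```text
clock: 36.53
eef_pos: [478.5, -60.5, 189.4]
eef_rot: [-3.14, -0.003, 1.637]
wrist_force: [0.7, 0.1, 1.0]
grip_width: 35.3
```

```bash
python3 -c "
from h import *
need(480,-54.5,180,1.641);snap('wrist','w18');snap('top','t18');crop('t18',280,80,460,230,4)"
```

```text
pos [478.5 -60.5 189.4] shift [ 1.5  6.  -9.4] turn [-0.003 -0.002  0.004] grip 35.3 clk 36.53 F [0.7 0.1 1. ]
t18_c280_80.png
```

View pics/w18.png

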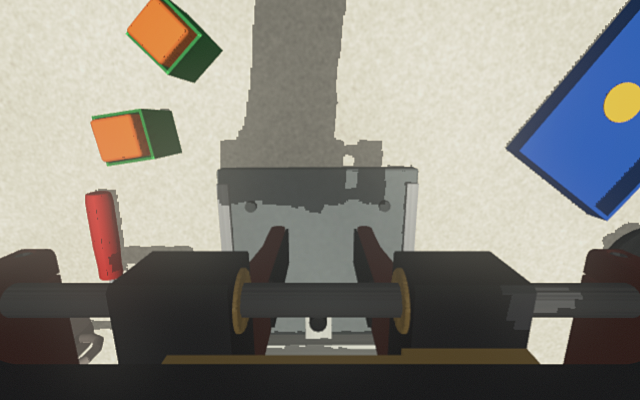

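View pics/t18_c280_80.png

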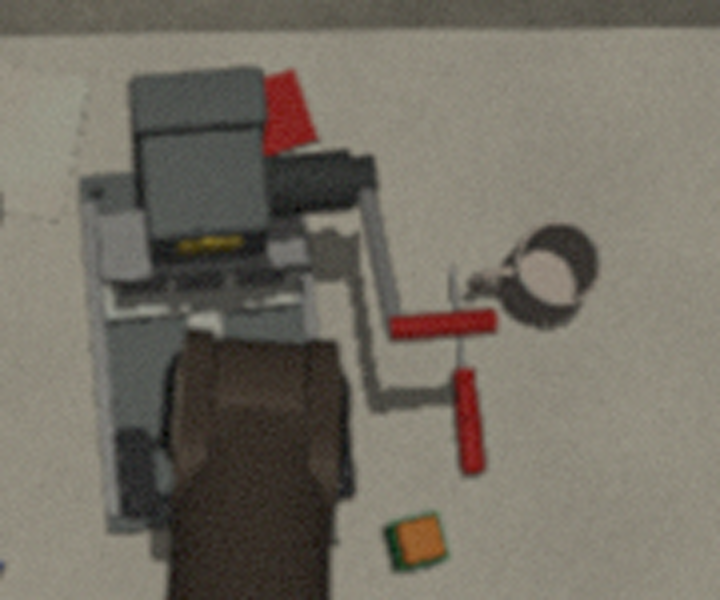

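```bash
python3 - <<'E'
from h import *
crop('w18',200,300,440,362,3.3)
c,p,d=load('w18')
for u,v in ((275,334),(375,334),(275,345),(375,345)): print(u,v,at(c,d,u,v).round(1),onz(c,u,v,41).round(1))
c,p,d=load('t18')
for x,y in ((110,312),(300,300)):
    print(onz(c,280+x/4,80+y/4,41).round(1))
# knob 
E
```

```text
w18_c200_300.png
275 334 [ 666.  -103.3   17.7] [ 648.3 -100.7   41. ]
375 334 [484.4 -41.8 254.7] [641.1  11.3  41. ]
275 345 [ 663.5 -100.3   40. ] [ 662.7 -100.2   41. ]
375 345 [487.7 -41.7 256.3] [655.3  12.8  41. ]
[658.  35.  41.]
[ 666.3 -142.2   41. ]
```

View pics/w18_c200_300.png

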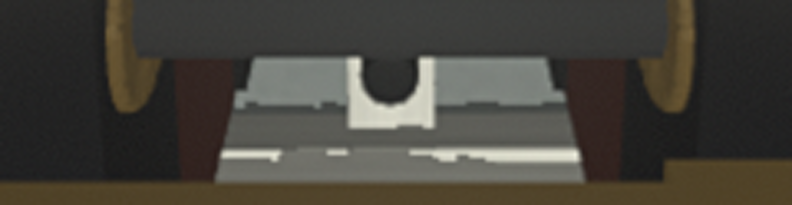

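```bash
python3 - <<'E'
from h import *
c,p,d=load('t18')
for x,y in ((391,328),(497,321),(444,324.5)): print(onz(c,280+x/4,80+y/4,277).round(1))
P=cloud(c,d)
hsv=cv2.cvtColor(p,cv2.COLOR_RGB2HSV)
m=(((hsv[...,0]<5)|(hsv[...,0]>174))&(hsv[...,1]>150)&(hsv[...,2]>60))&(P[...,2]>200)
q=P[m];print(q.mean(0),q.min(0),q.max(0),np.median(q,0)); v=np.linalg.svd((q-q.mean(0))[:,:2])[2][0];print(np.arctan2(v[1],v[0]))
c,p,d=load('s17');P=cloud(c,d)
hsv=cv2.cvtColor(p,cv2.COLOR_RGB2HSV)
m=(((hsv[...,0]<5)|(hsv[...,0]>174))&(hsv[...,1]>150)&(hsv[...,2]>60))&(P[...,2]>200)
q=P[m];print(q.mean(0),q.min(0),q.max(0))
need(590,-230,300,0.07)
E
```

```text
[ 587.4 -189.5  277. ]
[ 591.7 -272.9  277. ]
[ 589.5 -231.1  277. ]
[582.2853423  -73.95983622 339.90777955] [ 325.21775633 -268.09877236  277.35722783] [ 618.30511259  360.64830609 1492.4356007 ] [ 591.36892025 -211.0946381   285.32311633]
-1.5891663659269655
[ 587.74215439 -162.98228372  282.0751652 ] [ -72.21177671 -957.31159155  200.22590785] [ 636.92746759  352.09869708 1190.27105848]
pos [481.4 -60.6 193.9] shift [ 108.6 -169.4  106.1] turn [ 0.003  0.009 -1.567] grip 34.9 clk 36.63 F [ 1.2  0.  -0.4]
```

Emit:
jog_arm:
  plan: [0,0,30,0,0,-0.1,0.6,0,-5,35,0,0,-0.12,0.6,5,-15,35,0,0,-0.12,0.6,10,-20,25,0,0,-0.12,0.6,12,-22,10,0,0,-0.12,0.6,12,-22,5,0,0,-0.12,0.6,12,-22,0,0,0,-0.12,0.6,12,-22,0,0,0,-0.12,0.6,12,-18,0,0,0,-0.12,0.6,8,-10,0,0,0,-0.12,0.6]

```text
clock: 37.47
eef_pos: [568.5, -221.1, 351.7]
eef_rot: [3.121, -0.019, 0.417]
wrist_force: [0.4, -0.2, -0.2]
grip_width: 52.7
```

```bash
python3 -c "
from h import *
need(590,-240,330,0.07)"
```

```text
pos [ 568.5 -221.1  351.7] shift [ 21.5 -18.9 -21.7] turn [ 0.016  0.023 -0.347] grip 52.7 clk 37.47 F [ 0.4 -0.2 -0.2]
```

Emit:
jog_arm:
  plan: [5,-4,-5,0.006,0.008,-0.11,0.6,5,-4,-5,0.006,0.008,-0.11,0.6,3,-2,0,0,0,-0.06,0.6,0,0,0,0,0,-0.01,0.6,0,0,0,0,0,0,0.6,0,0,0,0,0,0,0.6]

```text
clock: 37.97
eef_pos: [585.4, -235.3, 341.7]
eef_rot: [3.132, -0.006, 0.106]
wrist_force: [0.0, 0.5, 0.4]
grip_width: 52.4
```

```bash
python3 -c "
from h import *
need(590,-240,330,0.07);snap('wrist','w19')"
```

```text
pos [ 585.4 -235.3  341.7] shift [  4.6  -4.7 -11.7] turn [ 0.009  0.007 -0.036] grip 52.4 clk 37.97 F [0.  0.5 0.4]
```

View pics/w19.png

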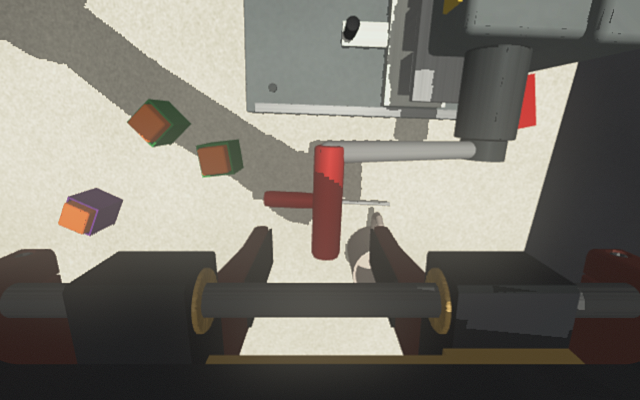

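```bash
python3 - <<'E'
from h import *
c,p,d=load('w19')
for u,v in ((329,150),(327,254),(328,202)): print(onz(c,u,v,280).round(1), at(c,d,u,v).round(1))
for u,v in ((360,151),(460,149),(495,155)): print('arm',at(c,d,u,v).round(1))
E
```

```text
[ 587.2 -190.1  280. ] [ 586.9 -189.6  285.2]
[ 594.4 -268.   280. ] [ 594.  -265.6  285.4]
[ 590.6 -227.4  280. ] [ 590.4 -226.1  284.9]
arm [ 609.8 -189.3  272. ]
arm [ 700.7 -182.4  228.9]
arm [ 734.4 -184.5  224.4]
```

Emit:
jog_arm:
  plan: [3,-4,-10,0.009,0.007,-0.02,0.6,3,-3,-25,0,0,-0.01,0.6,0,0,-25,0,0,0,0.6,0,0,-10,0,0,0,0.6,0,0,0,0,0,0,0.6,0,0,0,0,0,0,0.6]

```text
clock: 38.52
eef_pos: [591.8, -242.4, 270.0]
eef_rot: [-3.139, -0.003, 0.077]
wrist_force: [0.2, 0.0, 0.3]
grip_width: 52.6
```

```bash
python3 -c "
from h import *
need(591,-242,255,0.07)"
```

```text
pos [ 591.8 -242.4  270. ] shift [ -0.8   0.4 -15. ] turn [-0.003  0.003 -0.007] grip 52.6 clk 38.52 F [0.2 0.  0.3]
```

Emit:
jog_arm:
  plan: [0,0,-8,0,0,-0.007,0.6,0,0,-6,0,0,0,0.6,0,0,-1,0,0,0,0.3,0,0,0,0,0,0,0,0,0,0,0,0,0,0,0,0,0,0,0,0,0,0,0,0,0,0,0,0,0,0,0,0,0,0,0,0,0,0,0,0,0,0,0,0,0,0,0,0,0]
  squeeze: 60

```text
clock: 39.35
eef_pos: [591.0, -243.2, 257.5]
eef_rot: [-3.139, -0.004, 0.069]
wrist_force: [-1.0, -0.4, -1.9]
grip_width: 21.1
```

```bash
python3 -c "
from h import *
need(591,-242,255,0.07)
snap('wrist','w20')"
```

```text
pos [ 591.  -243.2  257.5] shift [ 0.   1.2 -2.5] turn [-0.003  0.004  0.001] grip 21.1 clk 39.35 F [-1.  -0.4 -1.9]
```

View pics/w20.png

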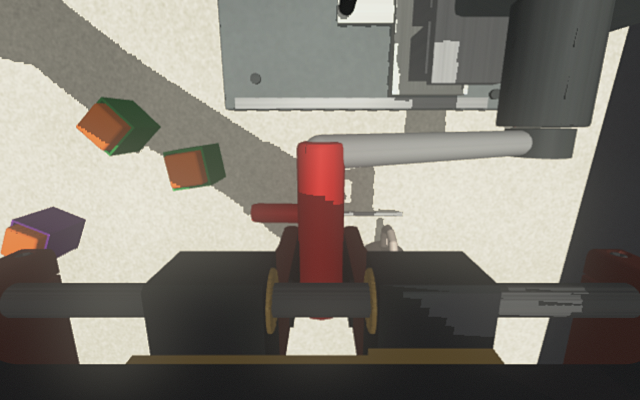

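Emit:
jog_arm:
  plan: [-2,-0.1,-4,0,0,0,0,-2,-0.1,-5,0,0,0,0,-2,-0.1,-5,0,0,0,0,-1.7,-0.1,-5,0,0,0,0,-1.7,-0.1,-5,0,0,0,0,-1.5,-0.1,-5,0,0,0,0]

```text
clock: 39.9
eef_pos: [583.0, -243.7, 235.7]
eef_rot: [-3.139, -0.018, 0.07]
wrist_force: [-5.3, 1.5, 9.8]
grip_width: 20.8
```

```bash
cat > lev.py <<'E'
from h import *
def lev():
    s=sensors.observe(); e=s['eef_pos']; 
    G=Ro.from_euler('xyz',s['eef_rot']).as_matrix(); b=e-17*G[:,2]  # bar centre
    h=np.array([734.3,205]); dx=h[0]-b[0]; dz=b[2]-h[1]
    print('tcp',np.round(e,1),'bar r',np.hypot(dx,dz).round(1),'q',(.45-np.arctan2(dz,dx)).round(3),'F',np.round(s['wrist_force'],1),'M',np.round(s['moment'],2),'rot',np.round(s['eef_rot'],3),'grip',s['grip_width'].round(1))
lev()
E
python3 lev.py; python3 -c "
from h import *
snap('side','s21');crop('s21',330,130,470,260,5)"
```

```text
s21_c330_130.pngTraceback (most recent call last):
  File "lev.py", line 7, in <module>
    lev()
    ~~~^^
  File "lev.py", line 6, in lev
    print('tcp',np.round(e,1),'bar r',np.hypot(dx,dz).round(1),'q',(.45-np.arctan2(dz,dx)).round(3),'F',np.round(s['wrist_force'],1),'M',np.round(s['moment'],2),'rot',np.round(s['eef_rot'],3),'grip',s['grip_width'].round(1))
                                                                                                                                                                                                       ^^^^^^^^^^^^^^^^^^^^^
AttributeError: 'float' object has no attribute 'round'
```

View pics/s21_c330_130.png

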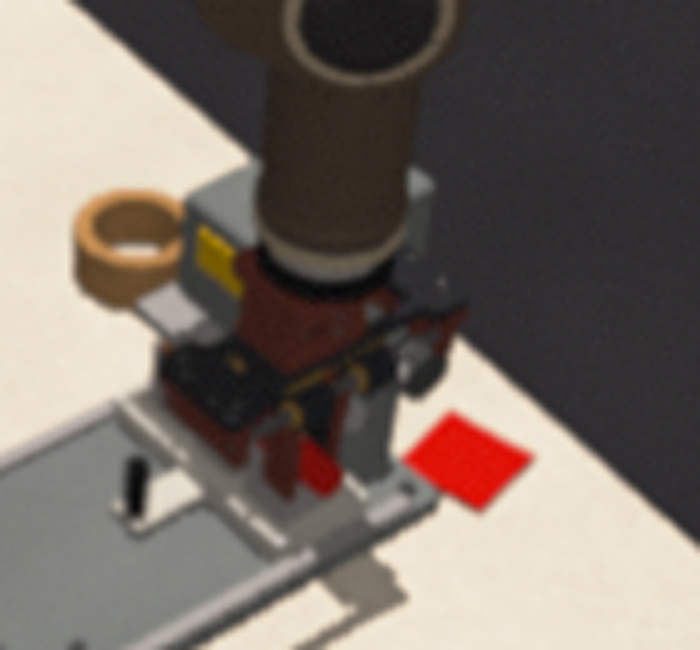

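Emit:
jog_arm:
  plan: [-2,-0.1,-6,0,0,0,0,-1.5,-0.1,-6,0,0,0,0,-1,-0.1,-6,0,0,0,0,-1,-0.1,-6,0,0,0,0,-0.7,0,-6,0,0,0,0,-0.5,0,-6,0,0,0,0,-0.3,0,-6,0,0,0,0,0,0,-6,0,0,0,0]

```text
clock: 40.62
eef_pos: [576.1, -244.2, 195.7]
eef_rot: [-3.136, -0.03, 0.069]
wrist_force: [-7.1, 2.4, 9.7]
grip_width: 20.9
```

```bash
sed -i "s/s\['grip_width'\].round(1)/s['grip_width']/" lev.py; python3 lev.py
```

```text
tcp [ 576.1 -244.2  195.7] bar r 158.9 q 0.401 F [-7.1  2.4  9.7] M [0.55 0.87 0.16] rot [-3.136 -0.03   0.069] grip 20.89380739918433
```

Emit:
jog_arm:
  plan: [0,0,-7,0,0,0,0,0,0,-7,0,0,0,0,0,0,-7,0,0,0,0,0.5,0,-7,0,0,0,0,0.7,0,-7,0,0,0,0,1,0.1,-7,0,0,0,0,1,0.1,-7,0,0,0,0]

```text
clock: 41.2
eef_pos: [577.9, -244.0, 156.3]
eef_rot: [-3.13, -0.038, 0.067]
wrist_force: [-8.0, 3.4, 15.3]
grip_width: 21.0
```

```bash
python3 lev.py
```

```text
tcp [ 577.9 -244.   156.3] bar r 160.2 q 0.649 F [-8.   3.4 15.3] M [0.7  1.06 0.13] rot [-3.13  -0.038  0.067] grip 21.005768240702956
```

Emit:
jog_arm:
  plan: [1.5,0.1,-7,0,0,0,0,1.5,0.1,-7,0,0,0,0,1.7,0.1,-7,0,0,0,0,1.5,0.1,-7,0,0,0,0,1,0.1,-6,0,0,0,0]

```text
clock: 41.62
eef_pos: [584.1, -243.5, 129.8]
eef_rot: [-3.126, -0.043, 0.066]
wrist_force: [-5.4, 3.9, 15.3]
grip_width: 21.1
```

```bash
python3 lev.py
```

```text
tcp [ 584.1 -243.5  129.8] bar r 161.7 q 0.818 F [-5.4  3.9 15.3] M [0.77 0.92 0.17] rot [-3.126 -0.043  0.066] grip 21.094737680949816
```

Emit:
jog_arm:
  plan: [1,0,-6,0,0,0,0,1,0,-6,0,0,0,0,1,0,-6,0,0,0,0]

```text
clock: 41.87
eef_pos: [586.5, -243.3, 122.9]
eef_rot: [-3.12, -0.048, 0.066]
wrist_force: [-31.5, 13.8, 70.2]
grip_width: 21.0
```

```bash
python3 lev.py; python3 -c "
from h import *
snap('side','s22');crop('s22',330,130,470,260,5)"
```

```text
tcp [ 586.5 -243.3  122.9] bar r 162.2 q 0.863 F [-31.5  13.8  70.2] M [3.14 6.1  0.34] rot [-3.12  -0.048  0.066] grip 21.005458836598255
s22_c330_130.png
```

View pics/s22_c330_130.png

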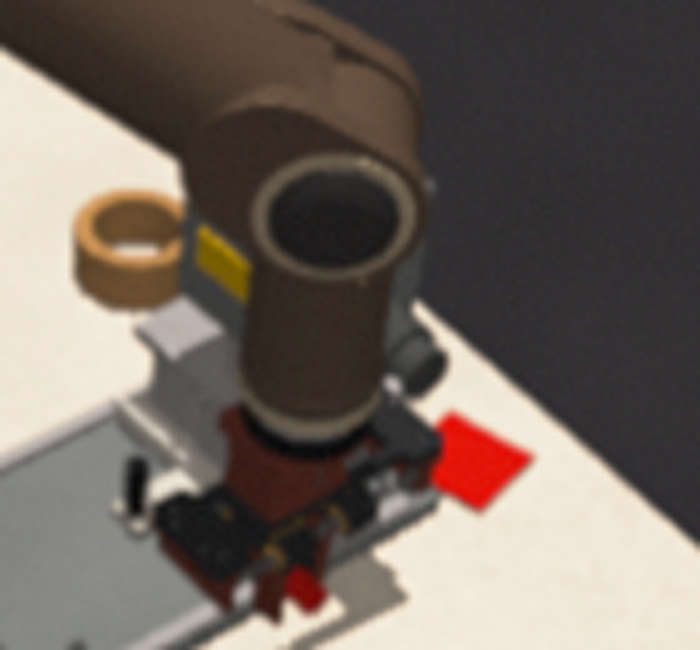

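Emit:
jog_arm:
  plan: [-0.5,0,3,0,0,0,0,-0.8,0,3,0,0,0,0,-1,0,3,0,0,0,0,-1,0,3,0,0,0,0,-1,0,4,0,0,0,0,-1,0,4,0,0,0,0]

```text
clock: 42.42
eef_pos: [578.8, -243.7, 149.5]
eef_rot: [-3.118, -0.049, 0.067]
wrist_force: [-1.0, 0.0, 3.6]
grip_width: 21.1
```

```bash
python3 lev.py
```

```text
tcp [ 578.8 -243.7  149.5] bar r 161.0 q 0.692 F [-1.   0.   3.6] M [0.08 0.77 0.13] rot [-3.118 -0.049  0.067] grip 21.07185363808779
```

Emit:
jog_arm:
  plan: [-1,0,4,0,0,0,0,-0.8,0,4,0,0,0,0,-0.7,0,4,0,0,0,0,-0.6,0,4,0,0,0,0,-0.4,0,4,0,0,0,0,-0.2,0,4,0,0,0,0,0,0,4,0,0,0,0,0.2,0,4,0,0,0,0,0.3,0,4,0,0,0,0]

```text
clock: 43.17
eef_pos: [577.0, -243.9, 188.4]
eef_rot: [-3.12, -0.05, 0.068]
wrist_force: [2.5, -1.6, 0.2]
grip_width: 20.8
```

```bash
python3 lev.py
```

```text
tcp [ 577.  -243.9  188.4] bar r 158.1 q 0.448 F [ 2.5 -1.6  0.2] M [-0.13  0.48  0.15] rot [-3.12  -0.05   0.068] grip 20.79815779244534
```

Emit:
jog_arm:
  plan: [0,0,4,0,0,0,0,0,0,4,0,0,0,0,0.3,0,4,0,0,0,0,0.4,0,4,0,0,0,0,0.6,0,4,0,0,0,0,0.8,0,4,0,0,0,0,1,0.1,4,0,0,0,0,1.2,0.1,4,0,0,0,0,1.4,0.1,4,0,0,0,0]

```text
clock: 43.92
eef_pos: [585.9, -243.3, 227.3]
eef_rot: [-3.122, -0.054, 0.069]
wrist_force: [5.4, -1.5, -5.2]
grip_width: 21.4
```

```bash
python3 lev.py
```

```text
tcp [ 585.9 -243.3  227.3] bar r 154.4 q 0.192 F [ 5.4 -1.5 -5.2] M [-0.47  0.08  0.05] rot [-3.122 -0.054  0.069] grip 21.3628902042667
```

Emit:
jog_arm:
  plan: [-1,0,3.5,0,0,0,0,0,0,3.5,0,0,0,0,0.5,0,3.5,0,0,0,0,1,0,3.5,0,0,0,0,1.5,0.1,3.5,0,0,0,0,1.5,0.1,3.5,0,0,0,0]

```text
clock: 44.42
eef_pos: [593.0, -242.9, 245.5]
eef_rot: [-3.126, -0.056, 0.07]
wrist_force: [7.8, -7.1, -34.1]
grip_width: 21.0
```

```bash
python3 lev.py
```

```text
tcp [ 593.  -242.9  245.5] bar r 153.4 q 0.066 F [  7.8  -7.1 -34.1] M [-1.62 -1.33 -0.1 ] rot [-3.126 -0.056  0.07 ] grip 21.033696115356516
```

```bash
python3 -c "
from h import *
c,p,d=snap('side','s23');crop('s23',330,130,470,260,5);snap('wrist','w23')"
```

```text
s23_c330_130.png
```

View pics/s23_c330_130.png

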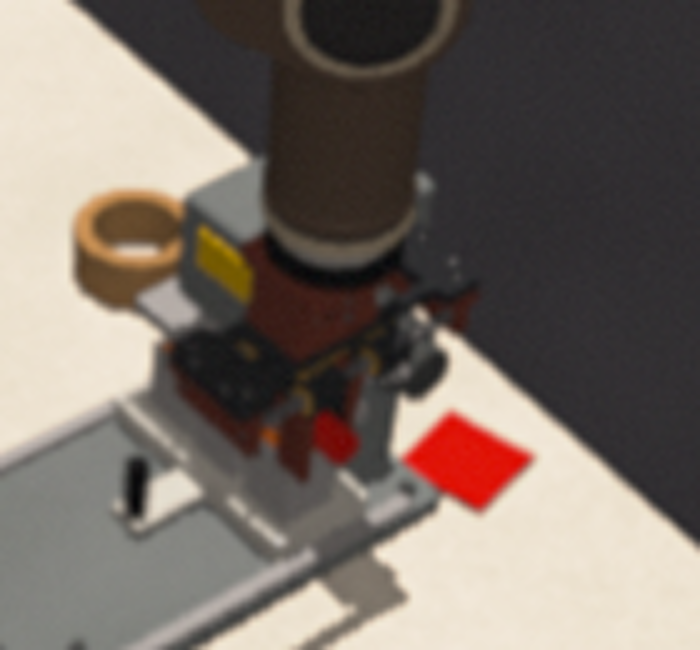

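View pics/w23.png

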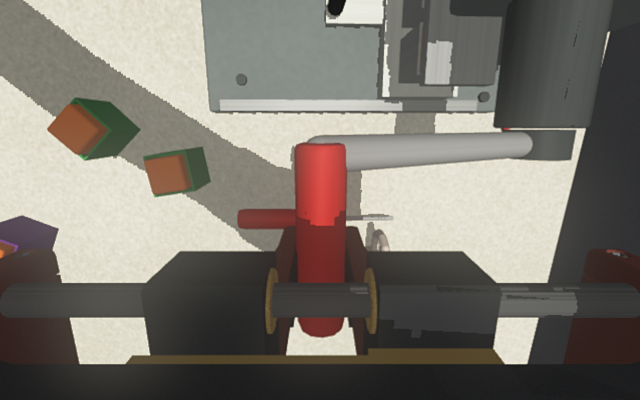

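```bash
python3 - <<'E'
from h import *
for n,(u,v) in (('w20',(320,180)),('w23',(321,180))):
    c,p,d=load(n); print(n,[at(c,d,u,vv).round(1).tolist() for vv in (160,180,200)], np.round(at(c,d,440,150),1))
E
```

```text
w20 [[587.6, -194.3, 284.9], [588.2, -202.8, 285.0], [588.8, -211.7, 284.7]] [ 649.7 -188.6  253.2]
w23 [[587.7, -193.2, 285.3], [588.1, -200.7, 287.3], [588.7, -208.7, 286.7]] [ 646.5 -187.7  256.2]
```

Emit:
jog_arm:
  plan: [-1,0,-1,0,0,0,0,0,0,0,0,0,0,0.6,0,0,0,0,0,0,0.6,0,0,0,0,0,0,0.6,0,0,0,0,0,0,0.6,0,0,0,0,0,0,0.6,0,0,10,0,0,0,0.6,0,0,25,0,0,0,0.6,0,0,35,0,0,0,0.6,0,0,35,0,0,0,0.6]
  squeeze: 30

```text
clock: 45.35
eef_pos: [585.9, -240.7, 347.6]
eef_rot: [-3.119, -0.04, 0.067]
wrist_force: [1.0, -1.1, 0.2]
grip_width: 52.7
```

```bash
python3 -c "
from h import *
need(604,-56,350,1.641);snap('wrist','w24')
c,p,d=snap('side','s24')
"
```

```text
pos [ 585.9 -240.7  347.6] shift [ 18.1 184.7   2.4] turn [-0.05   0.01   1.573] grip 52.7 clk 45.35 F [ 1.  -1.1  0.2]
```

View pics/w24.png

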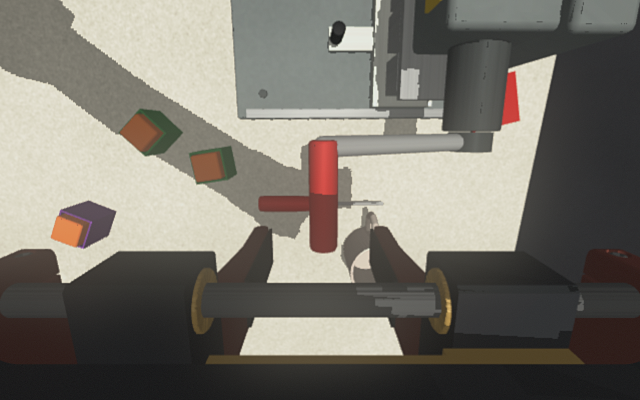

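Emit:
jog_arm:
  plan: [-5,10,0,-0.006,0,0.1,0.6,-5,20,0,-0.006,0,0.12,0.6,-3,24,0,-0.006,0,0.12,0.6,0,24,0,-0.006,0,0.12,0.6,3,24,0,-0.006,0,0.12,0.6,4,24,0,-0.006,0,0.12,0.6,4,22,0,0,0,0.12,0.6,4,16,0,0,0,0.12,0.6,4,6,0,0,0,0.12,0.6,2,0,0,0,0,0.12,0.6]

```text
clock: 46.28
eef_pos: [593.2, -67.0, 361.5]
eef_rot: [3.118, -0.044, 1.287]
wrist_force: [0.1, -0.3, 0.4]
grip_width: 52.7
```

```bash
python3 -c "
from h import *
need(608,-55,300,1.641)"
```

```text
pos [593.2 -67.  361.5] shift [ 14.8  12.  -61.5] turn [-0.041  0.028  0.354] grip 52.7 clk 46.28 F [ 0.1 -0.3  0.4]
```

Emit:
jog_arm:
  plan: [4,4,-5,-0.014,0.009,0.12,0.6,4,4,-10,-0.014,0.009,0.12,0.6,2,2,-20,-0.01,0.008,0.06,0.6,0,0,-20,0,0,0.01,0.6,0,0,-10,0,0,0,0.6,0,0,0,0,0,0,0.6,0,0,0,0,0,0,0.6]

```text
clock: 46.87
eef_pos: [603.8, -56.1, 298.2]
eef_rot: [3.135, -0.003, 1.614]
wrist_force: [-0.5, -0.4, -0.1]
grip_width: 52.6
```

```bash
python3 -c "
from h import *
need(608,-55,56,1.641);snap('wrist','w25')"
```

```text
pos [603.8 -56.1 298.2] shift [   4.2    1.1 -242.2] turn [-0.003  0.006  0.027] grip 52.6 clk 46.87 F [-0.5 -0.4 -0.1]
```

View pics/w25.png

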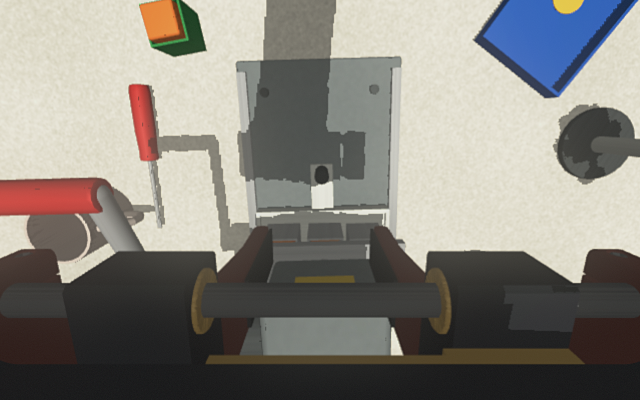

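Emit:
jog_arm:
  plan: [0,0,-15,0,0.006,0.02,0.6,0,0,-35,0,0,0,0.6,0,0,-38,0,0,0,0.6,0,0,-30,0,0,0,0.6,0,0,-10,0,0,0,0.6,0,0,0,0,0,0,0.6]

```text
clock: 47.42
eef_pos: [606.3, -57.7, 170.6]
eef_rot: [3.129, -0.003, 1.636]
wrist_force: [0.5, -0.3, 0.1]
grip_width: 52.9
```

```bash
python3 -c "
from h import *
need(608,-55,56,1.641)"
```

```text
pos [606.3 -57.7 170.6] shift [   1.7    2.7 -114.6] turn [-0.003  0.012  0.005] grip 52.9 clk 47.42 F [ 0.5 -0.3  0.1]
```

Emit:
jog_arm:
  plan: [0,2,-12,0,0.01,0.004,0.6,0,0,-28,0,0,0,0.6,0,0,-28,0,0,0,0.6,0,0,-15,0,0,0,0.6,0,0,0,0,0,0,0.6,0,0,0,0,0,0,0.6]

```text
clock: 47.92
eef_pos: [612.7, -55.5, 91.4]
eef_rot: [3.128, -0.003, 1.643]
wrist_force: [-0.1, -0.5, 0.5]
grip_width: 52.6
```

```bash
python3 -c "
from h import *
need(608,-55,56,1.641);snap('wrist','w26')"
```

```text
pos [612.7 -55.5  91.4] shift [ -4.7   0.5 -35.4] turn [-0.004  0.013 -0.002] grip 52.6 clk 47.92 F [-0.1 -0.5  0.5]
```

View pics/w26.png

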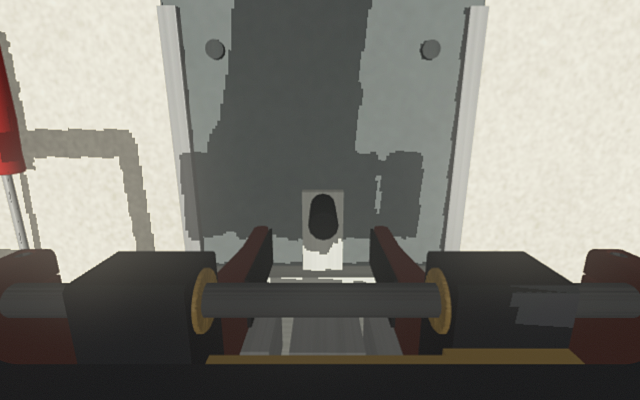

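Emit:
jog_arm:
  plan: [-4,0,-10,0,0.012,0,0.6,-1,0,-14,0,0,0,0.6,0,0,-6,0,0,0,0.3,0,0,-1,0,0,0,0,0,0,0,0,0,0,0,0,0,0,0,0,0,0,0,0,0,0,0,0,0,0,0,0,0,0,0,0,0,0,0,0,0,0,0]
  squeeze: 30

```text
clock: 48.72
eef_pos: [612.1, -54.1, 66.4]
eef_rot: [3.131, -0.005, 1.644]
wrist_force: [1.5, -2.4, -6.0]
grip_width: 16.6
```

```bash
python3 -c "
from h import *
need(468,-65,56,1.641)"
```

```text
pos [612.1 -54.1  66.4] shift [-144.1  -10.9  -10.4] turn [-0.006  0.01  -0.003] grip 16.6 clk 48.72 F [ 1.5 -2.4 -6. ]
```

Emit:
jog_arm:
  plan: [-4,-0.3,0,0,0,0,0,-8,-0.6,-1,0,0,0,0,-10,-0.7,-1,0,0,0,0,-10,-0.7,0,0,0,0,0,-10,-0.7,0,0,0,0,0,-10,-0.7,0,0,0,0,0,-10,-0.7,0,0,0,0,0,-10,-0.7,0,0,0,0,0,-10,-0.7,0,0,0,0,0,-10,-0.7,0,0,0,0,0]

```text
clock: 49.55
eef_pos: [514.8, -61.1, 66.3]
eef_rot: [3.121, -0.004, 1.644]
wrist_force: [3.2, 0.1, -2.9]
grip_width: 16.9
```

```bash
python3 -c "
from h import *
need(472,-64,60,1.641)"
```

```text
pos [514.8 -61.1  66.3] shift [-42.8  -2.9  -6.3] turn [-0.005  0.02  -0.003] grip 16.9 clk 49.55 F [ 3.2  0.1 -2.9]
```

Emit:
jog_arm:
  plan: [-10,-0.7,0,0,0,0,0,-9,-0.6,0,0,0,0,0,-8,-0.5,0,0,0,0,0,-6,-0.4,0,0,0,0,0,-5,-0.3,0,0,0,0,0,-4,-0.3,0,0,0,0,0,-4,0,0,0,0,0,0,-4,0,0,0,0,0,0]

```text
clock: 50.22
eef_pos: [471.6, -64.2, 67.0]
eef_rot: [3.092, 0.001, 1.645]
wrist_force: [18.0, -0.4, -24.6]
grip_width: 17.2
```

Emit:
jog_arm:
  plan: [0,0,0,0,0.02,0,0.4,0,0,0,0,0.02,0,0.4,0,0,0,0,0,0,0.4,0,0,0,0,0,0,0.4,0,0,15,0,0,0,0.5,-5,0,30,0,0,0,0.6,-15,0,38,0,0,0,0.8,-20,0,38,0,0,0,1,-10,0,38,0,0,0,1,0,0,20,0,0,0,1]

```text
clock: 51.05
eef_pos: [409.7, -65.4, 245.4]
eef_rot: [-3.127, -0.002, 1.644]
wrist_force: [1.1, 0.6, -0.1]
grip_width: 71.9
```

```bash
python3 -c "
from h import *
need(472,-64,240,1.641);snap('wrist','w27');snap('top','t27')"
```

```text
pos [409.7 -65.4 245.4] shift [62.3  1.4 -5.4] turn [-0.001 -0.015 -0.003] grip 71.9 clk 51.05 F [ 1.1  0.6 -0.1]
```

View pics/w27.png

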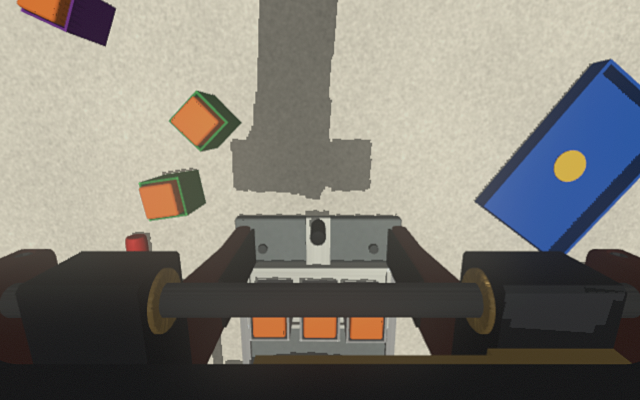

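```bash
python3 - <<'E'
from h import *
c,p,d=load('w27');P=cloud(c,d)
hsv=cv2.cvtColor(p,cv2.COLOR_RGB2HSV)
m=((hsv[...,0]>5)&(hsv[...,0]<17)&(hsv[...,1]>140)&(hsv[...,2]>120)).astype(np.uint8); m[:300]=0
k,l,s,ce=cv2.connectedComponentsWithStats(m)
for i in range(1,k):
    if s[i,4]>100:
        ys,xs=np.where(l==i); print(ce[i].round(1),s[i],np.median(P[l==i],0).round(1))
        pts=np.array([onz(c,x,y,96)[:2] for x,y in zip(xs,ys)],np.float32); print(cv2.minAreaRect(pts))
print(at(c,d,270,348),at(c,d,320,348),at(c,d,366,348))
crop('w27',230,250,410,362,4)
E
```

```text
[268.9 326.4] [252 317  34  20 658] [ 567.9 -110.8   95.9]
((568.1478271484375, -112.01280975341797), (23.903520584106445, 36.44578552246094), 4.114865779876709)
[319.3 326.9] [303 317  34  21 682] [564.6 -56.9  96. ]
((564.7428588867188, -55.888031005859375), (25.19027328491211, 36.57399368286133), 4.130281925201416)
[366.2 327.5] [350 317  34  22 718] [561.8  -4.9  95.9]
((561.6265869140625, -3.9386062622070312), (26.476699829101562, 36.350311279296875), 4.147245407104492)
[ 657.81846525 -119.41088306   17.73776292] [652.5737559  -48.92434487  17.96066654] [648.646229    16.15299784  16.9780393 ]
w27_c230_250.png
```

View pics/w27_c230_250.png

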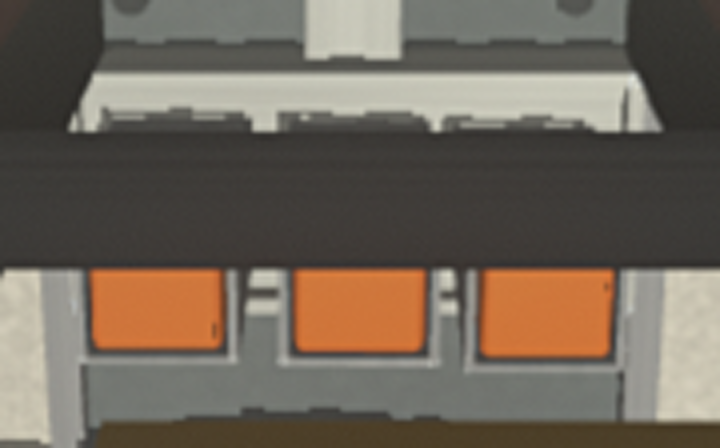

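Emit:
jog_arm:
  plan: [8,2,0,0,-0.01,-0.1,1,14,6,0,0,0,-0.12,1,14,6,0,0,0,-0.12,1,14,6,0,0,0,-0.12,1,14,6,0,0,0,-0.12,1,14,6,0,0,0,-0.12,1,14,6,0,0,0,-0.12,1,14,6,0,0,0,-0.12,1,14,6,0,0,0,-0.12,1,14,6,0,0,0,-0.12,1]

```text
clock: 51.98
eef_pos: [542.4, -9.3, 235.6]
eef_rot: [-3.133, 0.009, 0.419]
wrist_force: [-0.4, -0.2, 0.2]
grip_width: 88.0
```

```bash
python3 -c "
from h import *
need(558,-3.7,200,0.07)"
```

```text
pos [542.4  -9.3 235.6] shift [ 15.6   5.6 -35.6] turn [-0.006 -0.01  -0.349] grip 88.0 clk 51.98 F [-0.4 -0.2  0.2]
```

Emit:
jog_arm:
  plan: [5,2,-5,-0.003,-0.005,-0.11,0.8,4,1,-5,-0.003,-0.005,-0.11,0.8,0,0,0,0,0,-0.06,0.8,0,0,0,0,0,0,0.8,0,0,0,0,0,0,0.8]

```text
clock: 52.4
eef_pos: [550.8, -4.6, 216.8]
eef_rot: [3.14, 0.012, 0.122]
wrist_force: [-0.5, -0.5, 0.6]
grip_width: 70.4
```

```bash
python3 -c "
from h import *
need(558,-3.7,60,0.07);snap('wrist','w28')"
```

```text
pos [550.8  -4.6 216.8] shift [   7.2    0.9 -156.8] turn [ 0.003 -0.012 -0.052] grip 70.4 clk 52.4 F [-0.5 -0.5  0.6]
```

View pics/w28.png

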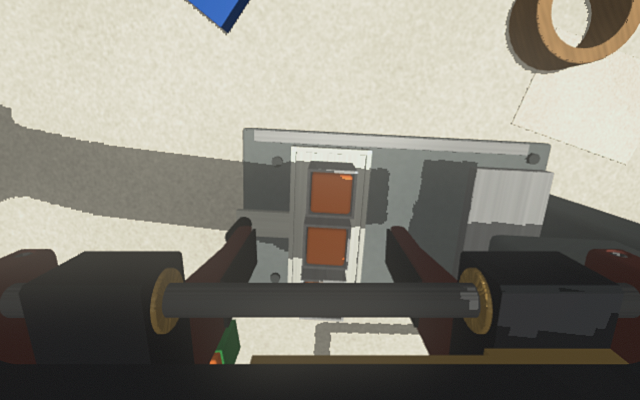

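```bash
python3 - <<'E'
from h import *
c,p,d=load('w28');print(onz(c,331,193,96).round(1),onz(c,326.5,246,96).round(1), at(c,d,331,193).round(1))
E
```

```text
[559.   -2.7  96. ] [561.4 -54.4  96. ] [559.   -2.7  96. ]
```

Emit:
jog_arm:
  plan: [4,1,-12,0.003,-0.012,-0.03,0.8,4,1,-30,0,0,-0.02,0.8,0,0,-32,0,0,0,0.8,0,0,-15,0,0,0,0.8,0,0,0,0,0,0,0.8,0,0,0,0,0,0,0.8]

```text
clock: 52.95
eef_pos: [558.4, -3.8, 125.4]
eef_rot: [-3.141, -0.003, 0.08]
wrist_force: [0.4, -0.4, 0.9]
grip_width: 70.5
```

```bash
python3 -c "
from h import *
need(559,-2.7,58,0.07)"
```

```text
pos [558.4  -3.8 125.4] shift [  0.6   1.1 -67.4] turn [-0.001  0.003 -0.01 ] grip 70.5 clk 52.95 F [ 0.4 -0.4  0.9]
```

Emit:
jog_arm:
  plan: [0,1,-12,0,0.003,-0.01,0.8,0,0,-22,0,0,0,0.8,0,0,-20,0,0,0,0.8,0,0,-8,0,0,0,0.8,0,0,0,0,0,0,0.8]

```text
clock: 53.37
eef_pos: [561.9, -2.6, 65.2]
eef_rot: [-3.139, -0.008, 0.071]
wrist_force: [0.7, 0.5, 0.5]
grip_width: 70.4
```

```bash
python3 -c "
from h import *
need(559,-2.7,57,0.07)"
```

```text
pos [561.9  -2.6  65.2] shift [-2.9 -0.1 -8.2] turn [-0.003  0.008 -0.001] grip 70.4 clk 53.37 F [0.7 0.5 0.5]
```

Emit:
jog_arm:
  plan: [-2,0,-5,0,0.006,0,0.6,0,0,-3,0,0,0,0.3,0,0,0,0,0,0,0.3,0,0,0,0,0,0,0.3,0,0,0,0,0,0,0.3,0,0,0,0,0,0,0.3,0,0,0,0,0,0,0.3]
  squeeze: 30

```text
clock: 53.95
eef_pos: [561.4, -2.5, 59.9]
eef_rot: [-3.138, -0.005, 0.071]
wrist_force: [-0.4, -0.4, -3.1]
grip_width: 44.7
```

Emit:
jog_arm:
  plan: [0,0,15,0,0,0,0.3,0,0,35,0,0,0,0.3,-3,0,35,0,0,0,0.3,-12,12,25,0,0,0.06,0.3,-23,27,5,0,0,0.1,0.3,-23,27,0,0,0,0.1,0.3,-23,27,0,0,0,0.1,0.3,-23,27,0,0,0,0.1,0.3,-23,27,0,0,0,0.1,0.3,-23,27,0,0,0,0.1,0.3]

```text
clock: 54.78
eef_pos: [404.8, 168.8, 181.1]
eef_rot: [3.136, -0.01, 0.742]
wrist_force: [0.5, 1.5, -3.3]
grip_width: 44.5
```

```bash
python3 -c "
from h import *
need(323.2,280.2,130,1.0175)"
```

```text
pos [404.8 168.8 181.1] shift [-81.6 111.4 -51.1] turn [-0.004  0.01   0.275] grip 44.5 clk 54.78 F [ 0.5  1.5 -3.3]
```

Emit:
jog_arm:
  plan: [-16,23,0,0,0.005,0.09,0.3,-16,22,0,0,0.005,0.09,0.3,-15,20,0,0,0,0.05,0.3,-10,12,0,0,0,0.01,0.3,-4,5,0,0,0,0,0.3,0,0,0,0,0,0,0.3,0,0,0,0,0,0,0.3]

```text
clock: 55.37
eef_pos: [334.4, 258.8, 182.6]
eef_rot: [-3.138, -0.006, 1.011]
wrist_force: [-0.4, -0.9, -2.4]
grip_width: 45.0
```

```bash
python3 -c "
from h import *
need(323.2,280.2,30,1.0175);snap('wrist','w29')"
```

```text
pos [334.4 258.8 182.6] shift [ -11.2   21.4 -152.6] turn [-0.007  0.     0.006] grip 45.0 clk 55.37 F [-0.4 -0.9 -2.4]
```

View pics/w29.png

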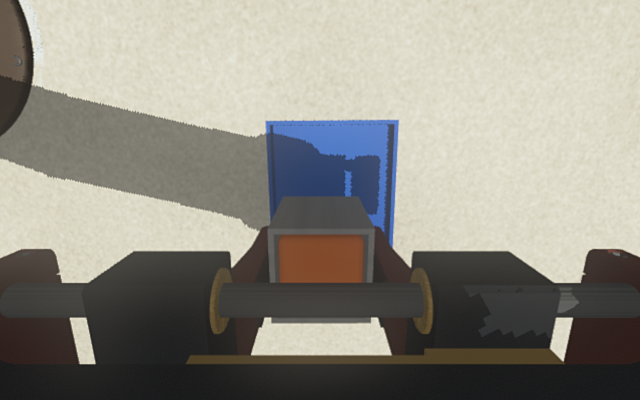

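```bash
python3 - <<'E'
from h import *
c,p,d=load('w29');a=onz(c,266,121,26);b=onz(c,398,120.5,26);print(a,b,np.linalg.norm(a-b),np.arctan2(*(b-a)[[1,0]]),at(c,d,300,121.5))
m=(a+b)/2; y=np.array([-.851,.526]); print(m[:2]-105*y)
E
```

```text
[251.4185488  248.88961896  26.        ] [319.0409022  357.82886454  26.        ] 128.22067659935342 1.0152701842855665 [269.28311452 276.55543241  25.36496484]
[374.5847255  248.12924175]
```

Tray geometry confirmed. Lower.

Emit:
jog_arm:
  plan: [-6,11,-5,-0.005,0,0.005,0.3,-5,9,-20,0,0,0,0.3,0,0,-30,0,0,0,0.3,0,0,-25,0,0,0,0.3,0,0,-8,0,0,0,0.3,0,0,0,0,0,0,0.3]

```text
clock: 55.92
eef_pos: [330.6, 274.3, 93.5]
eef_rot: [3.138, -0.007, 1.0]
wrist_force: [-0.3, 0.1, -2.9]
grip_width: 44.5
```

```bash
python3 -c "
from h import *
need(323.2,280.2,30,1.0175)"
```

```text
pos [330.6 274.3  93.5] shift [ -7.4   5.9 -63.5] turn [-0.004  0.006  0.018] grip 44.5 clk 55.92 F [-0.3  0.1 -2.9]
```

Emit:
jog_arm:
  plan: [-5,4,-10,-0.004,0.006,0.014,0.3,-2,2,-18,0,0,0,0.3,0,0,-15,0,0,0,0.3,0,0,-5,0,0,0,0.3,0,0,0,0,0,0,0.3]

```text
clock: 56.33
eef_pos: [327.1, 281.4, 46.7]
eef_rot: [3.14, -0.005, 1.011]
wrist_force: [-0.4, -0.4, -2.5]
grip_width: 44.8
```

```bash
python3 -c "
from h import *
need(323.2,280.2,30,1.0175)"
```

```text
pos [327.1 281.4  46.7] shift [ -3.9  -1.2 -16.7] turn [-0.003  0.004  0.007] grip 44.8 clk 56.33 F [-0.4 -0.4 -2.5]
```

Emit:
jog_arm:
  plan: [-3,-1,-7,0,0,0.005,0.3,-1,0,-6,0,0,0,0.3,0,0,-3,0,0,0,0.3,0,0,0,0,0,0,0.3]

```text
clock: 56.67
eef_pos: [324.3, 281.7, 31.7]
eef_rot: [3.139, -0.009, 1.016]
wrist_force: [-0.3, -0.1, -3.4]
grip_width: 44.9
```

```bash
python3 -c "
from h import *
need(323.2,280.2,30,1.0175)"
```

```text
pos [324.3 281.7  31.7] shift [-1.1 -1.5 -1.7] turn [-0.006  0.007  0.001] grip 44.9 clk 56.67 F [-0.3 -0.1 -3.4]
```

Emit:
jog_arm:
  plan: [0,0,-2,-0.006,0.007,0,0.3,0,0,-1.5,0,0,0,0.3,0,0,0,0,0,0,0.8,0,0,0,0,0,0,0.8,0,0,0,0,0,0,0.8,0,0,0,0,0,0,0.8,0,0,15,0,0,0,0.8,0,0,35,0,0,0,0.8,0,0,38,0,0,0,0.8,5,-5,38,0,0,-0.05,0.8]

```text
clock: 57.5
eef_pos: [326.1, 274.8, 153.6]
eef_rot: [-3.139, 0.011, 0.969]
wrist_force: [0.7, 0.9, 0.3]
grip_width: 70.5
```

```bash
python3 -c "
from h import *
need(561.5,-55,190,0.07);snap('wrist','w30')"
```

```text
pos [326.1 274.8 153.6] shift [ 235.4 -329.8   36.4] turn [ 0.003 -0.012 -0.899] grip 70.5 clk 57.5 F [0.7 0.9 0.3]
```

View pics/w30.png

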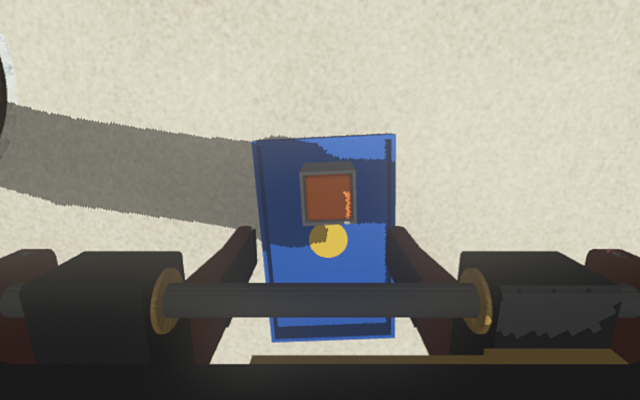

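Emit:
jog_arm:
  plan: [8,-12,15,0,-0.005,-0.07,0.8,22,-31,10,0,-0.005,-0.09,0.8,23,-32,5,0,0,-0.09,0.8,23,-32,0,0,0,-0.09,0.8,23,-32,0,0,0,-0.09,0.8,23,-32,0,0,0,-0.09,0.8,23,-32,0,0,0,-0.09,0.8,23,-32,0,0,0,-0.09,0.8,22,-32,0,0,0,-0.09,0.8,16,-24,0,0,0,-0.07,0.8]

```text
clock: 58.38
eef_pos: [543.4, -21.9, 202.2]
eef_rot: [3.136, -0.03, 0.075]
wrist_force: [0.4, -0.3, 0.3]
grip_width: 70.4
```

```bash
python3 -c "
from h import *
need(561.5,-55,190,0.07)"
```

```text
pos [543.4 -21.9 202.2] shift [ 18.1 -33.1 -12.2] turn [ 0.003  0.03  -0.005] grip 70.4 clk 58.38 F [ 0.4 -0.3  0.3]
```

Emit:
jog_arm:
  plan: [8,-14,-5,0,0.015,0,0.8,5,-8,0,0,0.015,0,0.8,0,0,0,0,0,0,0.8,0,0,0,0,0,0,0.8]

```text
clock: 58.72
eef_pos: [559.4, -53.8, 197.3]
eef_rot: [3.134, -0.001, 0.059]
wrist_force: [0.1, -0.7, 0.5]
grip_width: 69.9
```

```bash
python3 -c "
from h import *
need(561.5,-55,58,0.07);snap('wrist','w31')"
```

```text
pos [559.4 -53.8 197.3] shift [   2.1   -1.2 -139.3] turn [0.007 0.002 0.011] grip 69.9 clk 58.72 F [ 0.1 -0.7  0.5]
```

View pics/w31.png

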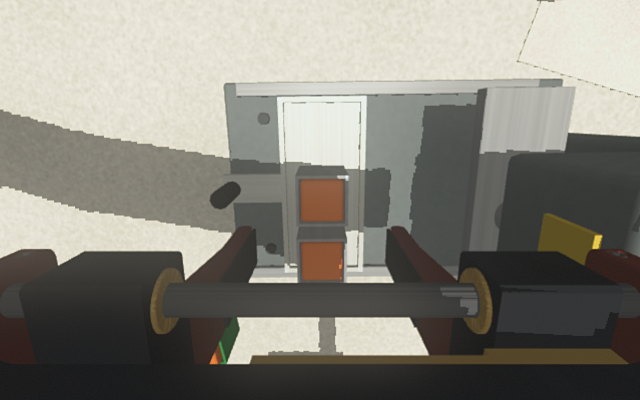

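```bash
python3 - <<'E'
from h import *
c,p,d=load('w31');print(onz(c,322.5,201,96).round(1),onz(c,322,259,96).round(1), at(c,d,322,201).round(1), at(c,d,322,259).round(1))
E
```

```text
[561.7 -55.8  96. ] [ 564.5 -109.4   96. ] [561.3 -55.8  95.9] [ 564.5 -109.6   95.5]
```

Emit:
jog_arm:
  plan: [1,-1,-12,0.007,0.002,0.01,0.8,0,0,-28,0,0,0,0.8,0,0,-25,0,0,0,0.8,0,0,-10,0,0,0,0.8,0,0,0,0,0,0,0.8,0,0,0,0,0,0,0.8]

```text
clock: 59.27
eef_pos: [559.1, -47.1, 122.9]
eef_rot: [-3.137, -0.006, 0.079]
wrist_force: [-0.2, -0.5, 0.1]
grip_width: 70.2
```

```bash
python3 -c "
from h import *
need(561.5,-55,58,0.07)"
```

```text
pos [559.1 -47.1 122.9] shift [  2.4  -7.9 -64.9] turn [-0.005  0.006 -0.009] grip 70.2 clk 59.27 F [-0.2 -0.5  0.1]
```

Emit:
jog_arm:
  plan: [1,-6,0,-0.005,0.006,-0.008,0.8,0,-2,-10,0,0,0,0.8,0,0,-22,0,0,0,0.8,0,0,-20,0,0,0,0.8,0,0,-5,0,0,0,0.8,0,0,0,0,0,0,0.8]

```text
clock: 59.77
eef_pos: [564.7, -55.5, 69.6]
eef_rot: [3.141, -0.011, 0.072]
wrist_force: [0.3, -0.9, 1.1]
grip_width: 70.4
```

```bash
python3 -c "
from h import *
need(561.7,-55.8,58,0.07)"
```

```text
pos [564.7 -55.5  69.6] shift [ -3.   -0.3 -11.6] turn [ 0.     0.011 -0.002] grip 70.4 clk 59.77 F [ 0.3 -0.9  1.1]
```

Emit:
jog_arm:
  plan: [-2,0,-7,0,0.01,0,0.7,0,0,-5,0,0,0,0.3,0,0,0,0,0,0,0.3,0,0,0,0,0,0,0.3,0,0,0,0,0,0,0.3,0,0,0,0,0,0,0.3,0,0,0,0,0,0,0.3,0,0,0,0,0,0,0.3]

```text
clock: 60.43
eef_pos: [563.6, -56.0, 59.2]
eef_rot: [3.141, -0.002, 0.071]
wrist_force: [0.1, 0.3, -3.6]
grip_width: 45.0
```

Emit:
jog_arm:
  plan: [0,0,15,0,0,0,0.3,0,0,35,0,0,0,0.3,-3,0,35,0,0,0,0.3,-10,12,25,0,0,0.06,0.3,-18,29,5,0,0,0.1,0.3,-18,29,0,0,0,0.1,0.3,-18,29,0,0,0,0.1,0.3,-18,29,0,0,0,0.1,0.3,-18,29,0,0,0,0.1,0.3,-18,29,0,0,0,0.1,0.3]

```text
clock: 61.27
eef_pos: [439.1, 127.8, 180.4]
eef_rot: [3.132, -0.006, 0.743]
wrist_force: [0.4, 0.5, -3.0]
grip_width: 44.5
```

```bash
python3 -c "
from h import *
need(374.3,248.6,170,1.0175)"
```

```text
pos [439.1 127.8 180.4] shift [-64.8 120.8 -10.4] turn [0.001 0.011 0.275] grip 44.5 clk 61.27 F [ 0.4  0.5 -3. ]
```

Emit:
jog_arm:
  plan: [-13,25,0,0,0.005,0.09,0.3,-13,25,0,0,0.005,0.09,0.3,-12,22,0,0,0,0.05,0.3,-9,15,0,0,0,0.01,0.3,-4,7,0,0,0,0,0.3,0,0,0,0,0,0,0.3,0,0,0,0,0,0,0.3]

```text
clock: 61.85
eef_pos: [380.1, 231.5, 181.9]
eef_rot: [3.141, -0.003, 1.012]
wrist_force: [-0.0, -0.6, -3.6]
grip_width: 44.5
```

```bash
python3 -c "
from h import *
need(374.3,248.6,130,1.0175)"
```

```text
pos [380.1 231.5 181.9] shift [ -5.8  17.1 -51.9] turn [-0.002  0.002  0.006] grip 44.5 clk 61.85 F [-0.  -0.6 -3.6]
```

Emit:
jog_arm:
  plan: [-4,9,-5,0,0,0.005,0.3,-2,7,-12,0,0,0,0.3,0,0,-20,0,0,0,0.3,0,0,-10,0,0,0,0.3,0,0,0,0,0,0,0.3,0,0,0,0,0,0,0.3]

```text
clock: 62.35
eef_pos: [377.5, 244.5, 132.6]
eef_rot: [3.139, -0.004, 1.005]
wrist_force: [-0.5, -0.0, -3.0]
grip_width: 44.9
```

```bash
python3 -c "
from h import *
need(374.3,248.6,30,1.0175);snap('wrist','w32')"
```

```text
pos [377.5 244.5 132.6] shift [  -3.2    4.1 -102.6] turn [-0.002  0.005  0.013] grip 44.9 clk 62.35 F [-0.5 -0.  -3. ]
```

View pics/w32.png

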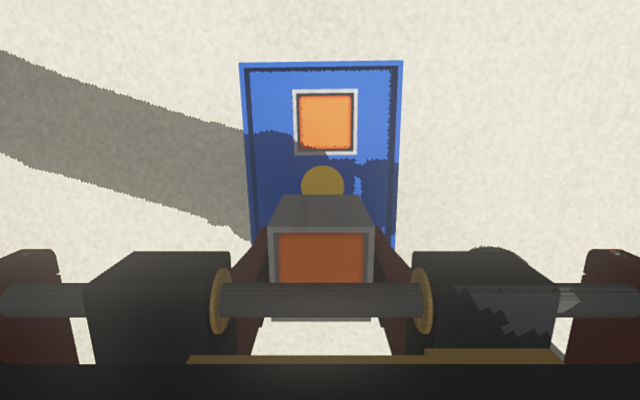

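Emit:
jog_arm:
  plan: [-2,3,-8,0,0.004,0.01,0.3,0,1,-20,0,0,0,0.3,0,0,-25,0,0,0,0.3,0,0,-18,0,0,0,0.3,0,0,0,0,0,0,0.3,0,0,0,0,0,0,0.3]

```text
clock: 62.9
eef_pos: [378.8, 250.7, 62.0]
eef_rot: [3.14, -0.01, 1.014]
wrist_force: [0.5, 0.3, -3.1]
grip_width: 45.0
```

```bash
python3 -c "
from h import *
need(374.3,248.6,30,1.0175)"
```

```text
pos [378.8 250.7  62. ] shift [ -4.5  -2.1 -32. ] turn [-0.008  0.007  0.003] grip 45.0 clk 62.9 F [ 0.5  0.3 -3.1]
```

Emit:
jog_arm:
  plan: [-4,-2,-8,-0.008,0.007,0.003,0.3,-1,0,-12,0,0,0,0.3,0,0,-8,0,0,0,0.3,0,0,-1,0,0,0,0.3,0,0,0,0,0,0,0.3]

```text
clock: 63.32
eef_pos: [375.5, 250.4, 34.8]
eef_rot: [3.14, -0.004, 1.018]
wrist_force: [-0.2, 0.2, -3.3]
grip_width: 45.1
```

```bash
python3 -c "
from h import *
need(374.3,248.6,30,1.0175)"
```

```text
pos [375.5 250.4  34.8] shift [-1.2 -1.8 -4.8] turn [-0.003  0.003 -0.   ] grip 45.1 clk 63.32 F [-0.2  0.2 -3.3]
```

Emit:
jog_arm:
  plan: [0,0,-4,0,0,0,0.3,0,0,-2,0,0,0,0.3,0,0,-1,0,0,0,0.3]

```text
clock: 63.57
eef_pos: [376.5, 251.2, 28.7]
eef_rot: [3.139, -0.006, 1.018]
wrist_force: [0.1, 0.8, -2.1]
grip_width: 44.5
```

Emit:
jog_arm:
  plan: [0,0,-1.5,0,0,0,0.3,0,0,0,0,0,0,0.8,0,0,0,0,0,0,0.8,0,0,0,0,0,0,0.8,0,0,0,0,0,0,0.8,0,0,15,0,0,0,0.8,0,0,35,0,0,0,0.8,0,0,38,0,0,0,0.8,5,-8,38,0,0,-0.05,0.8]

```text
clock: 64.32
eef_pos: [377.8, 241.8, 152.2]
eef_rot: [-3.14, 0.004, 0.971]
wrist_force: [0.7, 0.5, -0.9]
grip_width: 70.0
```

```bash
python3 -c "
from h import *
need(564.5,-109.5,195,0.07);snap('wrist','w33')"
```

```text
pos [377.8 241.8 152.2] shift [ 186.7 -351.3   42.8] turn [ 0.001 -0.004 -0.901] grip 70.0 clk 64.32 F [ 0.7  0.5 -0.9]
```

View pics/w33.png

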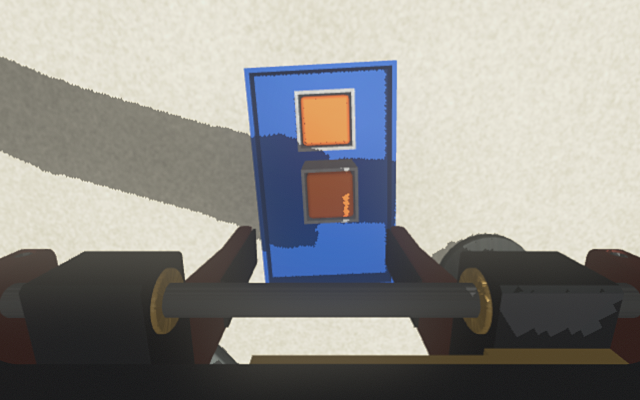

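Emit:
jog_arm:
  plan: [6,-12,18,0,0,-0.07,0.8,17,-33,12,0,0,-0.09,0.8,18,-35,6,0,0,-0.09,0.8,18,-35,0,0,0,-0.09,0.8,18,-35,0,0,0,-0.09,0.8,18,-35,0,0,0,-0.09,0.8,18,-35,0,0,0,-0.09,0.8,18,-35,0,0,0,-0.09,0.8,18,-34,0,0,0,-0.09,0.8,14,-25,0,0,0,-0.07,0.8]

```text
clock: 65.2
eef_pos: [550.7, -80.1, 206.1]
eef_rot: [3.139, -0.027, 0.076]
wrist_force: [0.3, 1.0, -0.8]
grip_width: 70.7
```

```bash
python3 -c "
from h import *
need(564.5,-110,195,0.07)"
```

```text
pos [550.7 -80.1 206.1] shift [ 13.8 -29.9 -11.1] turn [ 0.     0.027 -0.006] grip 70.7 clk 65.2 F [ 0.3  1.  -0.8]
```

Emit:
jog_arm:
  plan: [6,-12,-5,0,0.013,0,0.8,4,-6,0,0,0.013,0,0.8,0,0,0,0,0,0,0.8,0,0,0,0,0,0,0.8,0,0,0,0,0,0,0.8]

```text
clock: 65.62
eef_pos: [562.4, -108.0, 200.6]
eef_rot: [3.137, -0.002, 0.06]
wrist_force: [0.6, 0.9, 0.0]
grip_width: 70.5
```

```bash
python3 -c "
from h import *
need(564.5,-110,58,0.07);snap('wrist','w34')"
```

```text
pos [ 562.4 -108.   200.6] shift [   2.1   -2.  -142.6] turn [0.005 0.002 0.01 ] grip 70.5 clk 65.62 F [0.6 0.9 0. ]
```

View pics/w34.png

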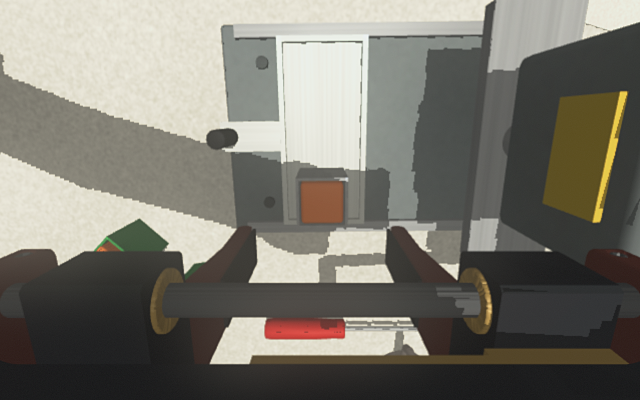

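```bash
python3 - <<'E'
from h import *
c,p,d=load('w34');print(onz(c,322.5,202,96).round(1), at(c,d,322,202).round(1))
E
```

```text
[ 564.9 -111.5   96. ] [ 564.4 -111.3   96.9]
```

Emit:
jog_arm:
  plan: [1,-2,-12,0.005,0.002,0.008,0.8,0,-2,-28,0,0,0,0.8,0,-2,-25,0,0,0,0.8,0,0,-10,0,0,0,0.8,0,0,0,0,0,0,0.8,0,0,0,0,0,0,0.8]

```text
clock: 66.17
eef_pos: [562.8, -108.5, 122.5]
eef_rot: [-3.137, -0.004, 0.078]
wrist_force: [-0.2, -0.3, 0.5]
grip_width: 70.3
```

```bash
python3 -c "
from h import *
need(564.5,-110,58,0.07)"
```

```text
pos [ 562.8 -108.5  122.5] shift [  1.7  -1.5 -64.5] turn [-0.005  0.003 -0.008] grip 70.3 clk 66.17 F [-0.2 -0.3  0.5]
```

Emit:
jog_arm:
  plan: [0,-3,-10,-0.005,0.003,-0.008,0.8,0,0,-22,0,0,0,0.8,0,0,-20,0,0,0,0.8,0,0,-6,0,0,0,0.8,0,0,0,0,0,0,0.8]

```text
clock: 66.58
eef_pos: [566.4, -111.3, 66.2]
eef_rot: [3.14, -0.008, 0.071]
wrist_force: [-0.1, -0.7, 0.5]
grip_width: 70.3
```

```bash
python3 -c "
from h import *
need(564.7,-111.5,58,0.07)"
```

```text
pos [ 566.4 -111.3   66.2] shift [-1.7 -0.2 -8.2] turn [ 0.001  0.009 -0.001] grip 70.3 clk 66.58 F [-0.1 -0.7  0.5]
```

Emit:
jog_arm:
  plan: [-1,0,-5,0,0.008,0,0.7,0,0,-3,0,0,0,0.3,0,0,0,0,0,0,0.3,0,0,0,0,0,0,0.3,0,0,0,0,0,0,0.3,0,0,0,0,0,0,0.3,0,0,0,0,0,0,0.3,0,0,0,0,0,0,0.3]

```text
clock: 67.25
eef_pos: [566.9, -111.6, 61.0]
eef_rot: [3.14, -0.003, 0.071]
wrist_force: [0.1, -0.1, -2.3]
grip_width: 44.9
```

Emit:
jog_arm:
  plan: [0,0,15,0,0,0,0.3,0,0,35,0,0,0,0.3,-3,0,35,0,0,0,0.3,-8,12,25,0,0,0.06,0.3,-13,31,5,0,0,0.1,0.3,-13,32,0,0,0,0.1,0.3,-13,32,0,0,0,0.1,0.3,-13,32,0,0,0,0.1,0.3,-13,32,0,0,0,0.1,0.3,-13,32,0,0,0,0.1,0.3]

```text
clock: 68.08
eef_pos: [473.9, 88.7, 182.1]
eef_rot: [3.131, -0.005, 0.741]
wrist_force: [-0.3, 0.6, -2.6]
grip_width: 45.1
```

```bash
python3 -c "
from h import *
need(426,216.5,170,1.0175)"
```

```text
pos [473.9  88.7 182.1] shift [-47.9 127.8 -12.1] turn [0.003 0.012 0.277] grip 45.1 clk 68.08 F [-0.3  0.6 -2.6]
```

Emit:
jog_arm:
  plan: [-9,26,0,0,0.005,0.09,0.3,-9,26,0,0,0.005,0.09,0.3,-9,23,0,0,0,0.05,0.3,-7,17,0,0,0,0.01,0.3,-3,8,0,0,0,0,0.3,0,0,0,0,0,0,0.3,0,0,0,0,0,0,0.3]

```text
clock: 68.67
eef_pos: [430.2, 200.0, 183.3]
eef_rot: [3.14, -0.001, 1.01]
wrist_force: [-0.3, -0.2, -2.1]
grip_width: 44.8
```

```bash
python3 -c "
from h import *
need(426,216.5,130,1.0175)"
```

```text
pos [430.2 200.  183.3] shift [ -4.2  16.5 -53.3] turn [-0.     0.002  0.008] grip 44.8 clk 68.67 F [-0.3 -0.2 -2.1]
```

Emit:
jog_arm:
  plan: [-3,9,-5,0,0,0.005,0.3,-2,7,-12,0,0,0,0.3,0,0,-20,0,0,0,0.3,0,0,-10,0,0,0,0.3,0,0,0,0,0,0,0.3,0,0,0,0,0,0,0.3]

```text
clock: 69.17
eef_pos: [428.1, 211.8, 134.0]
eef_rot: [3.137, -0.002, 1.003]
wrist_force: [0.1, 0.3, -2.2]
grip_width: 44.8
```

```bash
python3 -c "
from h import *
need(426,216.5,31,1.0175);snap('wrist','w35')"
```

```text
pos [428.1 211.8 134. ] shift [  -2.1    4.7 -103. ] turn [0.001 0.005 0.015] grip 44.8 clk 69.17 F [ 0.1  0.3 -2.2]
```

View pics/w35.png

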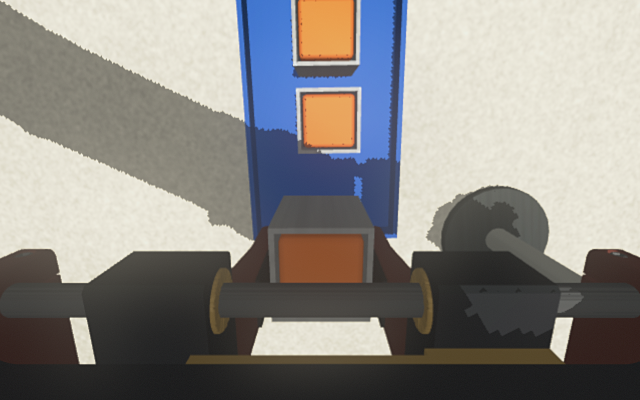

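Emit:
jog_arm:
  plan: [-1,2,-8,0,0.004,0.012,0.3,0,0,-20,0,0,0,0.3,0,0,-25,0,0,0,0.3,0,0,-18,0,0,0,0.3,0,0,0,0,0,0,0.3,0,0,0,0,0,0,0.3]

```text
clock: 69.72
eef_pos: [430.9, 214.7, 63.4]
eef_rot: [3.137, -0.008, 1.015]
wrist_force: [0.7, -0.2, -1.5]
grip_width: 45.3
```

```bash
python3 -c "
from h import *
need(426,216.5,31,1.0175)"
```

```text
pos [430.9 214.7  63.4] shift [ -4.9   1.8 -32.4] turn [-0.004  0.008  0.003] grip 45.3 clk 69.72 F [ 0.7 -0.2 -1.5]
```

Emit:
jog_arm:
  plan: [-4,1,-8,-0.004,0.007,0.003,0.3,-1,0,-12,0,0,0,0.3,0,0,-8,0,0,0,0.3,0,0,-1,0,0,0,0.3,0,0,0,0,0,0,0.3]

```text
clock: 70.13
eef_pos: [427.9, 217.7, 36.4]
eef_rot: [3.139, -0.005, 1.019]
wrist_force: [-0.6, 0.0, -1.9]
grip_width: 44.6
```

```bash
python3 -c "
from h import *
need(426,216.5,31,1.0175)"
```

```text
pos [427.9 217.7  36.4] shift [-1.9 -1.2 -5.4] turn [-0.003  0.005 -0.001] grip 44.6 clk 70.13 F [-0.6  0.  -1.9]
```

Emit:
jog_arm:
  plan: [-1,0,-4,0,0.004,0,0.3,0,0,-2,0,0,0,0.3,0,0,-1,0,0,0,0.3]

```text
clock: 70.38
eef_pos: [427.8, 218.4, 30.4]
eef_rot: [-3.141, -0.005, 1.019]
wrist_force: [0.3, -1.1, -3.3]
grip_width: 45.0
```

Emit:
jog_arm:
  plan: [0,0,-1.5,0,0,0,0.3,0,0,0,0,0,0,0.8,0,0,0,0,0,0,0.8,0,0,0,0,0,0,0.8,0,0,0,0,0,0,0.8,0,0,15,0,0,0,0.8,-3,-3,35,0,0,0,0.8,-10,-10,38,0,0,0,0.8,-25,-20,38,0,0,0,0.8,-25,-25,30,0,0,0,0.8]

```text
clock: 71.22
eef_pos: [371.2, 167.2, 176.8]
eef_rot: [-3.14, -0.001, 1.021]
wrist_force: [0.0, 0.6, 1.0]
grip_width: 70.1
```

Emit:
jog_arm:
  plan: [-20,-25,25,0,0,0,0.8,-15,-30,25,0,0,0,0.8,-10,-30,15,0,0,0,0.8,0,-15,0,0,0,0,0.8,0,0,0,0,0,0,0.8]

```text
clock: 71.63
eef_pos: [322.7, 62.5, 249.8]
eef_rot: [3.138, -0.013, 1.021]
wrist_force: [-0.3, 0.8, -1.2]
grip_width: 70.1
```

```bash
python3 -c "
from h import *
st();snap('wrist','w36');snap('top','t36');snap('side','s36');crop('s36',210,80,470,310,3)"
```

```text
{'clock': 71.633, 'qpos': [-0.558, -0.177, 0.195, 2.202, 0.032, 1.101, 0.641], 'qd': [0.008, -0.058, -0.031, -0.011, -0.014, 0.025, -0.03], 'joint_efforts': [0.276, -15.99, -0.764, -29.048, 0.08, 0.209, 0.572], 'eef_pos': [322.669, 62.475, 249.776], 'eef_rot': [3.138, -0.013, 1.021], 'wrist_force': [-0.286, 0.835, -1.198], 'moment': [-0.015, -0.02, -0.051], 'grip_width': 70.103}
s36_c210_80.png
```

View pics/s36_c210_80.png

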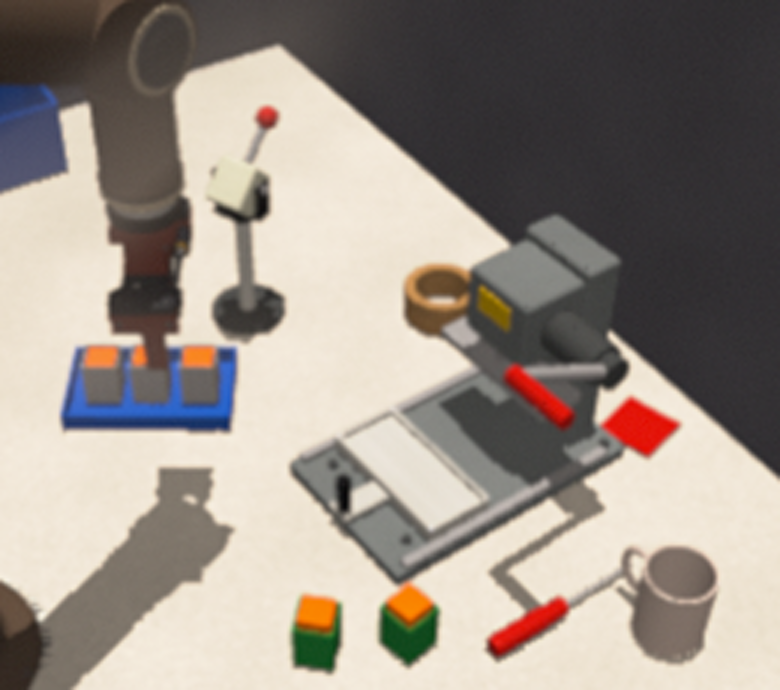

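View pics/w36.png

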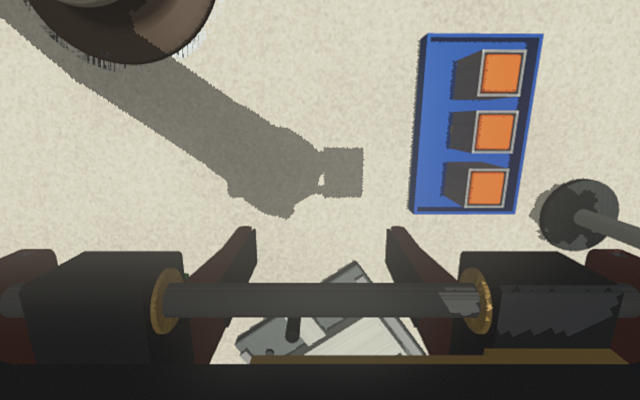

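```bash
python3 - <<'E'
from h import *
th=1.0175;X=np.array([np.cos(th),np.sin(th)]);Y=np.array([-np.sin(th),np.cos(th)]);D=np.array([374.3,248.6])
for n in('w36','s36'):
    c,p,d=load(n);P=cloud(c,d);hsv=cv2.cvtColor(p,cv2.COLOR_RGB2HSV)
    m=((hsv[...,0]>5)&(hsv[...,0]<17)&(hsv[...,1]>150)&(hsv[...,2]>120)).astype(np.uint8)
    k,l,s,ce=cv2.connectedComponentsWithStats(m)
    for i in range(1,k):
        if s[i,4]<25: continue
        q=np.median(P[l==i],0); 
        if np.hypot(*(q[:2]-D))<150: print(n,s[i,4],q.round(1),'tray',((q[:2]-D)@X).round(1),((q[:2]-D)@Y).round(1))
    m=(((hsv[...,0]<5)|(hsv[...,0]>174))&(hsv[...,1]>150)&(hsv[...,2]>60)).astype(np.uint8)
    k,l,s,ce=cv2.connectedComponentsWithStats(m)
    for i in range(1,k):
        if s[i,4]>12: print(n,'red',ce[i].round(1),s[i,4],np.median(P[l==i],0).round(1))
c,p,d=load('s36')
# ball aim from side + compare with predicted
print('pred ball px',proj(c,[609.4,352.4,276.5]),'axis',proj(c,[555.6,329.3,215]))
for n in ('s24','s0'): pass
E
```

```text
w36 1330 [324.5 280.2  64.6] tray 0.7 59.0
w36 1138 [375.7 250.2  64.8] tray 2.1 -0.3
w36 1012 [427.3 217.4  64.7] tray 1.3 -61.5
s36 56 [326.5 279.7  64.1] tray 1.3 57.0
s36 58 [429.6 218.3  64.1] tray 3.3 -63.0
s36 red [298.7 118.3] 26 [608.6 345.7 283.4]
s36 red [389.3 211.8] 192 [ 586.8 -232.4  282. ]
s36 red [422.8 221.9] 270 [ 860.3 -122.6    5.7]
s36 red [385.2 288.7] 195 [ 548.4 -304.3   23.1]
pred ball px [[298.14908094 118.92868313]] axis [[289.20705252 139.80796654]]
```

```bash
python3 -c "
from h import *
print(bot.finish_job())"
```

```text
the job is handed in; nothing more can be done
None
```

I pressed the plugs in all three steel feet home on the lever press and stood the feet upright in the blue tray. The inspection camera is aimed at the yellow disc. I handed the job in at about 72 s; no verdict was reported.

What the last checks showed:

| Check | Reading |
|---|---|
| Feet in the tray frame (x, y, mm) | (1, 59), (2, 0) and (1, −62), all upright |
| Plug tops | 61 mm above the carriage floor, so fully home; 64.7 mm above the bench in the tray, where 66 was expected (within measuring error) |
| Lever | Back at its starting height. It reached the lower stop (force rose to 70 N), then was eased up at about 0.3 rad/s in the grip |
| Camera line of sight | Misses the disc centre by about 3–6 mm as measured after aiming; a picture at the end shows the ball still within 1 pixel of that position |
| Bystanders | Side-camera measurement puts the screwdriver where it started. The mug and tape are in place by eye; I did not measure them |

The bar slipped about 10 mm in the grip at the lower stop, so I reached the upper stop sooner than planned and briefly pulled on the handle with about 34 N before releasing. I noticed no foot knocked aside during the run.

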